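Eject a locked printing block and set all blocks to dry on the inclined rack

ROBOT

A 6-joint arm with a two-finger parallel gripper is mounted at the origin on the work surface. World frame = base frame: x ahead of the robot, y to its left, z up, the work surface at z = 0. Lengths are in m, angles in rad, forces in N, time in s.
With the tool pointing down it reaches from about 0.425 to 0.925 m from the base axis. Payload 12.5 kg.
Tool frame: the origin (TCP) lies midway between the tips of the shut fingers; the grasp point (between the pads) lies 19 mm behind it; z points along the fingers, y is the direction in which the jaws open and shut (so a half turn about z gives the same grasp; the last joint's range is limited). The gripper opens to 85 mm and grips with 20 to 120 N. Pads are 22 mm wide; open, the fingers measure 114 mm over their backs; the gripper's body (76 mm by 85 mm) begins 54 mm behind the grasp point. The pads swing forward as they close: fully open they stand 13 mm farther back than shut.
Start: joints at [1.118, 0.491, 1.559, -0, 1.092, -0.106], TCP at [0.212, 0.588, 0.231] pointing down, gripper open.
Joint ranges: [-3.1, 3.1], [-0.84, 2.19], [0.05, 2.79], [-1.13, 4.28], [0.06, 2.93], [-2.69, 2.69]. Speed limits (rad/s): [2.22, 2.22, 2.79, 3.14, 3.14, 3.14].

INTERFACE

Orientations are given as [roll, pitch, yaw] about the fixed x, y, z axes, in that order (R = Rz(yaw) Ry(pitch) Rx(roll)).
In Python, from cell import r, imaging gives the robot as it stands.
- The arm moves only by the shell command python3 -m crank 'ROWS' [OPENING] [FORCE]. ROWS is JSON, a list of rows, each a list of 2 entries, a list of its own where there are three numbers: the shift along the world's x, y, z in m, then the turn about the world's z in rad. A call has exactly 10 rows; each row is the pose to reach, as a shift and turn from the pose commanded when the call began; what a row does not reach only later rows make up. A row lasts 1/10 s, in which the tool goes at most 50 mm and 8.59 degrees, less where a joint would pass 70% of its speed; a pose out of reach is approached as far as the arm can. A call with a gripper value outside its range is refused whole. OPENING is the opening, from 0 (shut) to 1 (fully open), set as the call begins (- or left out, the last holds). The fingers move at their own pace and stop on an object; FORCE is the grip in N (left out, the last holds). Time passes only in rows, so rows that repeat a pose let the fingers close, or fill a call up. It gives the time, the measured TCP pose, the force and the opening at its end, in the units of the state.
- r.get_obs(): the state, without advancing time (a new reading comes with each control period).
- imaging.get_image(name): name is "side" or "top" or "wrist"; returns a dict with "img" (480x640x3 uint8, red, green, blue), "fx", "fy", "cx", "cy" (pixels), "cam_to_world" (4x4, takes a point from camera to world coordinates). Camera axes: x right, y up, looking along -z (the intrinsics and any distortion apply to the point x, -y, -z); pixel columns grow to the right and rows downward; lengths in m; the calibration is good to about 2 mm. A picture is of the moment at which its call begins. There is no depth.
- r.job_done(): hands the job in, once; it reports no verdict.
The state is a dict: "time": time; "joint_pos": joint angles; "joint_velocities": joint speeds; "effort": joint torques, N m; "eef_pos": TCP position; "ee_rot": TCP orientation; "ft_force": force on the tool from outside, world axes, zero at the start; "ft_torque": the same for the moment, N m; "grip_width": finger opening in m.
Only numpy, scipy, OpenCV 4.12 (cv2) and the standard library are available. Lean on these libraries where they do the work, as an engineer would, in place of code of your own. Each camera call takes 0.05 s, during which the arm holds its last target.

TASK

One printing block is locked in the grey holder: turn the holder's knob clockwise until it clicks over and the gate drops, then press the ejector slide fully home so that the block comes right out. Put every printing block, this one and those lying on the table, on the inclined drying rack: flat across both rails, long side running up the slope, lower edge down against the lip, with a clear gap (about a centimetre or more) between neighbours. Also turn the knob back until the gate is locked up again; leave the ejector sprung back and the other things on the bench where they are.

Things in the scene. Friction and masses are not known exactly. Their poses are not given: they have to be found in the camera images.
- block1: printing block, 60 (x) by 40 (y) by 22 (z) mm, about 100 g: pale wooden base with a dark coated metal plate on top (+z) carrying bare-metal marks. Origin at the block's centre (11 mm above its underside); x is its long axis. Starts flat on the table in front of the robot; may be absent. 2 or 3 of these three are there.
- block2: printing block, 60 (x) by 40 (y) by 22 (z) mm, about 100 g: pale wooden base with a dark coated metal plate on top (+z) carrying bare-metal marks. Origin at the block's centre (11 mm above its underside); x is its long axis. Starts flat on the table in front of the robot; may be absent. 2 or 3 of these three are there.
- block3: printing block, 60 (x) by 40 (y) by 22 (z) mm, about 100 g: pale wooden base with a dark coated metal plate on top (+z) carrying bare-metal marks. Origin at the block's centre (11 mm above its underside); x is its long axis. Starts flat on the table in front of the robot; may be absent. 2 or 3 of these three are there.
- block4: printing block, 60 (x) by 40 (y) by 22 (z) mm, about 100 g: pale wooden base with a dark coated metal plate on top (+z) carrying bare-metal marks. Origin at the block's centre (11 mm above its underside); x is its long axis. Starts inside the holder's covered channel, long axis along the channel.
- holder: grey holder fixed to the bench; origin at table level under its covered channel, z up. The block leaves towards -y. Channel 43 mm wide (59 outside), y -30 to +46 mm, floor at z 18, clear roof top at z 50; gate across the mouth at y -34 to -30 mm. Knob pedestal x 32 to 82, y -29 to 45 mm, top z 44, knob axis at x 60, y 8; ejector thumb plate on the +y side
- apron (a point): where the ejected block's centre comes to lie when the ejector is pressed fully (holder x 0, y -71, z 29 mm), its long axis along the holder's y. The apron under it is level, open, 64 mm wide, top 18 mm above the table, from the gate to holder y -118 mm
- knob (a joint): the black bar knob on the holder, rad: 0 = gate up (locked), 1.3 = gate down (open), stops at both ends; grows clockwise seen from above. A spring detent resists (up to about 0.11 N m) until half way (0.65 rad), then the knob snaps on to the other end by itself; the same on the way back
- knob_grip (a point): on the knob's axis, middle of its bar grip, 64 mm above the table. The bar is 44 mm long, 10 mm thick, 26 mm high (13 mm above and below this point), over a disc of 21 mm radius. The point turns with the knob: its x axis runs along the bar, parallel to the holder's x axis at joint value 0
- ejector (a joint): the ejector slide, m: 0 = sprung out (rest), 0.075 = pressed fully home. It moves along the holder's -y. The spring takes about 3 N at the start, 9.5 N fully home, and returns the slide when let go
- ejector_pad (a point): centre of the outer (+y) face of the ejector's black thumb plate, to be pushed towards the holder's -y; 40 mm above the table, moves with the slide. The plate is 44 mm wide (holder x), 46 mm high (14 to 60 mm above the table), 8 mm thick; nothing stands behind it
- bed: rails of the fixed drying rack. x up the slope (0.35 rad from level), y along the rails (level), z square to the slope; origin mid rack at the rail tops, 60 mm above the table. Rails 310 mm long: lower x -30 to -18, upper x 14 to 22 mm. Lip at the low edge: face at x -30, 8 mm high. A well set block has its centre near x 0, z 11 mm, y from -135 to 135; it does not slide by itself
- squeeze: dark squeeze bottle, bystander, to be left where it is; origin under its middle
- jar: open dark jar, bystander, to be left where it is; origin under its middle
- tin: small steel tin, bystander, to be left where it is; origin under its middle
- brush: brush, bystander, to be left where it is; origin under its middle
- knife: ink knife, bystander, to be left where it is; origin under its middle
- weight: brass weight, bystander, to be left where it is; origin under its middle

How it is judged:
On the way, in this order (a step that is already met when the one before it is completed fails the run):
1. the knob is turned past its click, the gate is down (value of joint knob above 1.15 rad), for 0.2 s.
2. the ejector is pressed home and the block is right out of the channel (value of joint ejector above 0.062 m and y of block4 in the frame of holder below -0.058 m), for 0.05 s.
At the end, for the whole second after the job is handed in: All blocks present at rest on both rails: centre -6 to +9 mm along the slope from touching the lip, within 140 mm of the middle, 7-14.5 mm above the rails, flat to 0.12 rad, long axis up the slope to 0.2 rad, centres 46 mm apart; knob below 0.12 rad, ejector within 6 mm of rest (x of block1 in the frame of bed between -0.006 and 0.009 m and y of block1 in the frame of bed between -0.14 and 0.14 m and z of block1 in the frame of bed between 0.007 and 0.0145 m and angle between the z axis of each of block1, block2, block3, block4 and the z axis of bed, either way round below 0.12 rad and angle between the x axis of each of block1, block2, block3, block4 and the x axis of bed, either way round below 0.2 rad and linear speed of each of block1, block2, block3, block4 below 0.02 m/s and x of block2 in the frame of bed between -0.006 and 0.009 m and y of block2 in the frame of bed between -0.14 and 0.14 m and z of block2 in the frame of bed between 0.007 and 0.0145 m and x of block3 in the frame of bed between -0.006 and 0.009 m and y of block3 in the frame of bed between -0.14 and 0.14 m and z of block3 in the frame of bed between 0.007 and 0.0145 m and x of block4 in the frame of bed between -0.006 and 0.009 m and y of block4 in the frame of bed between -0.14 and 0.14 m and z of block4 in the frame of bed between 0.007 and 0.0145 m and distance between each of block2, block3, block4 and block1 above 0.046 m and distance between each of block3, block4 and block2 above 0.046 m and distance between block4 and block3 above 0.046 m and value of joint knob below 0.12 rad and value of joint ejector below 0.006 m).
It fails at once if another thing on the bench is knocked away (moved over 60 mm) (distance of any of squeeze, jar, tin, brush, knife, weight from where it was at the start of the episode above 0.06 m).
Of block1, block2, block3 only 2 to 3 are there at a start; the rules pass over those that are not, and their reading is None.
At some moment in a run one of block1, block2, block3 may be knocked a few centimetres aside while the robot is not near it.
Once in a run the grip may slacken for a moment while it holds something.
It also fails if it takes over 210 s, if anything falls off the work surface, if the arm or the gripper's body presses on something with over 40 N, if the wrist force passes 120 N, or if a joint passes its speed limit or range.

## Working session

There is one attempt and no reset: what is moved stays moved. The work goes in short steps, Python scripts to look and compute and a shell command to move; the robot and the scene stay as the last step left them, time stands still between calls to the robot, and variables do not carry over. Pictures are saved under pics/ and viewed, and the job is handed in when it is done.

```bash
ls; mkdir -p pics; python3 - <<'E'
from cell import r, imaging
import cv2
print(r.get_obs())
for n in ("side","top","wrist"):
    d=imaging.get_image(n); cv2.imwrite(f"pics/{n}0.png",d["img"][:,:,::-1])
    print(n,d["fx"],d["fy"],d["cx"],d["cy"],d["cam_to_world"],[k for k in d])
E
```

```text
pics
{'time': 0.0, 'joint_pos': array([ 1.11840543e+00,  4.91561931e-01,  1.55945978e+00, -8.67557825e-06,
        1.09169985e+00, -1.05616279e-01]), 'joint_velocities': array([-1.34807726e-03, -2.96772135e-04,  4.79734676e-04,  4.23247153e-04,
        6.50010172e-05, -3.73451354e-04]), 'effort': array([-9.10997896e-04, -6.18427920e+01, -2.61604178e+01, -1.08528648e-04,
        4.00477729e-03,  7.48854427e-05]), 'eef_pos': array([0.21230506, 0.58759116, 0.23072271]), 'ee_rot': array([-3.14046923e+00, -1.11358016e-04,  2.79482198e+00]), 'ft_force': array([-0.49538433, -0.45589731,  0.46723056]), 'ft_torque': array([ 0.01757669, -0.02246595,  0.02354229]), 'grip_width': 0.08542442691581685}
side 494.4624084396737 494.4624084396737 319.0873548027287 243.18786143336453 [[ 0.97544207  0.14570726 -0.16517313  0.43978096]
 [-0.22020869  0.62958441 -0.74507154 -0.74795551]
 [-0.00457191  0.76314669  0.64620912  0.71794571]
 [ 0.          0.          0.          1.        ]] ['img', 'fx', 'fy', 'cx', 'cy', 'cam_to_world']
top 513.8545517104025 513.8545517104025 320.26688290030046 231.67894066485846 [[-0.0175814   0.99459491 -0.10233209  0.51933706]
 [-0.99980696 -0.0183863  -0.00692757 -0.04410447]
 [-0.00877163  0.10219054  0.99472617  1.05370924]
 [ 0.          0.          0.          1.        ]] ['img', 'fx', 'fy', 'cx', 'cy', 'cam_to_world']
wrist 427.51595164021217 427.51595164021217 318.43995302611694 237.1250942694996 [[ 3.40173521e-01 -9.02445323e-01 -2.64337689e-01  1.45692736e-01]
 [ 9.40362665e-01  3.26402284e-01  9.58102663e-02  6.12632015e-01]
 [-1.83101424e-04 -2.81165409e-01  9.59659304e-01  3.73021695e-01]
 [ 0.00000000e+00  0.00000000e+00  0.00000000e+00  1.00000000e+00]] ['img', 'fx', 'fy', 'cx', 'cy', 'cam_to_world']
```

View pics/top0.png

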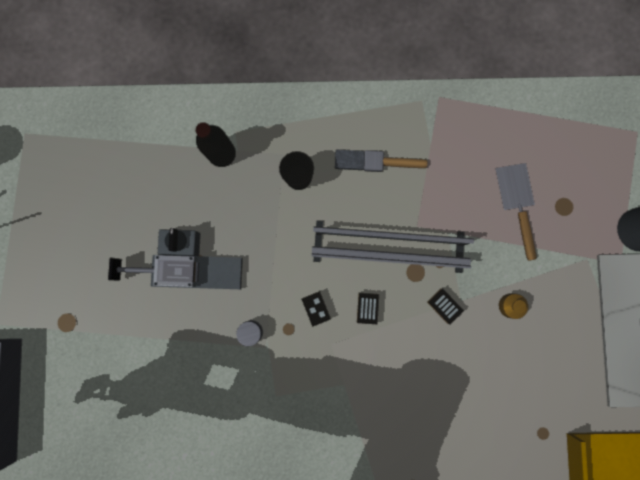

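View pics/side0.png

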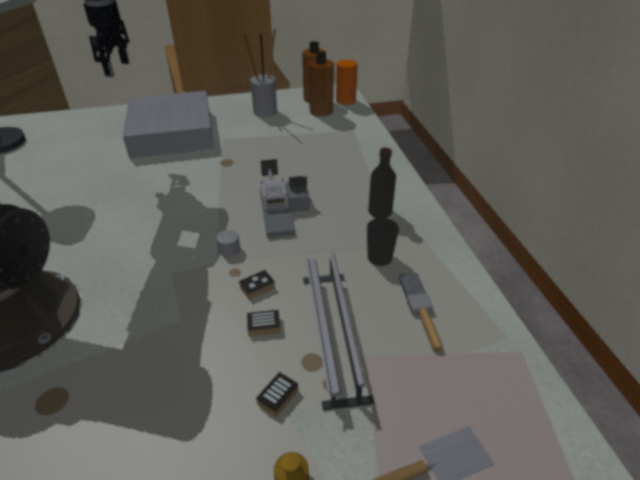

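View pics/wrist0.png

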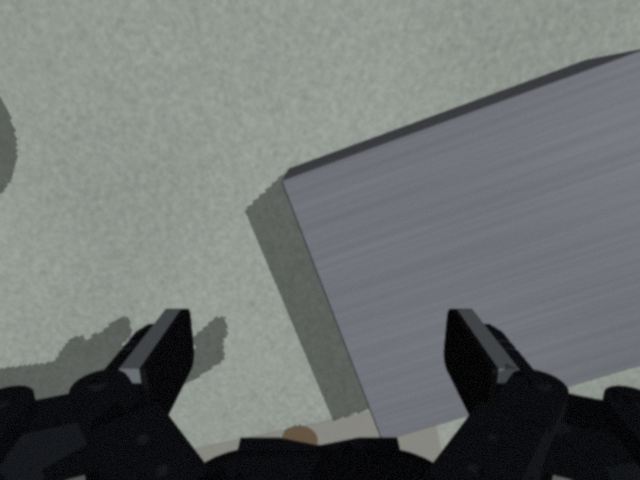

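```bash
cat > h.py <<'E'
import numpy as np, cv2
from cell import r, imaging
def ray(d,u,v):
    T=np.array(d["cam_to_world"]); p=np.array([(u-d["cx"])/d["fx"],-(v-d["cy"])/d["fy"],-1.0])
    return T[:3,3],T[:3,:3]@p
def at_z(d,u,v,z):
    o,k=ray(d,u,v); return o+k*(z-o[2])/k[2]
def proj(d,P):
    T=np.array(d["cam_to_world"]); q=T[:3,:3].T@(np.array(P)-T[:3,3])
    return d["cx"]+d["fx"]*q[0]/-q[2], d["cy"]-d["fy"]*q[1]/-q[2]
def tri(obs):
    A=np.zeros((3,3));b=np.zeros(3)
    for d,u,v in obs:
        o,k=ray(d,u,v);k=k/np.linalg.norm(k);M=np.eye(3)-np.outer(k,k);A+=M;b+=M@o
    return np.linalg.solve(A,b)
def crop(d,x0,y0,w,h,s,name,g=1.0):
    im=d["img"][y0:y0+h,x0:x0+w,::-1].astype(float); im=np.clip(im*g,0,255).astype(np.uint8)
    im=cv2.resize(im,None,fx=s,fy=s,interpolation=cv2.INTER_CUBIC)
    for i in range(0,w,10):
        cv2.line(im,(i*s,0),(i*s,4 if (x0+i)%50 else 12),(0,255,255),1)
        if (x0+i)%50==0: cv2.putText(im,str(x0+i),(i*s,22),0,.4,(0,255,255),1)
    for i in range(0,h,10):
        cv2.line(im,(0,i*s),(4 if (y0+i)%50 else 12,i*s),(0,255,255),1)
        if (y0+i)%50==0: cv2.putText(im,str(y0+i),(14,i*s+4),0,.4,(0,255,255),1)
    cv2.imwrite("pics/"+name,im)
def st():
    o=r.get_obs(); print("t",round(o["time"],2),"pos",o["eef_pos"].round(4),"rot",o["ee_rot"].round(3),"F",o["ft_force"].round(1),"w",round(o["grip_width"],4)); return o
E
python3 - <<'E'
from h import *
d=imaging.get_image("top"); 
crop(d,100,210,160,120,5,"t1.png",1.6)
crop(d,290,210,200,130,4,"t2.png",1.6)
s=imaging.get_image("side")
crop(s,220,150,120,100,6,"s1.png",1.6)
crop(s,230,250,170,170,4,"s2.png",1.6)
E
```

```text
(no output)
```

View pics/t1.png

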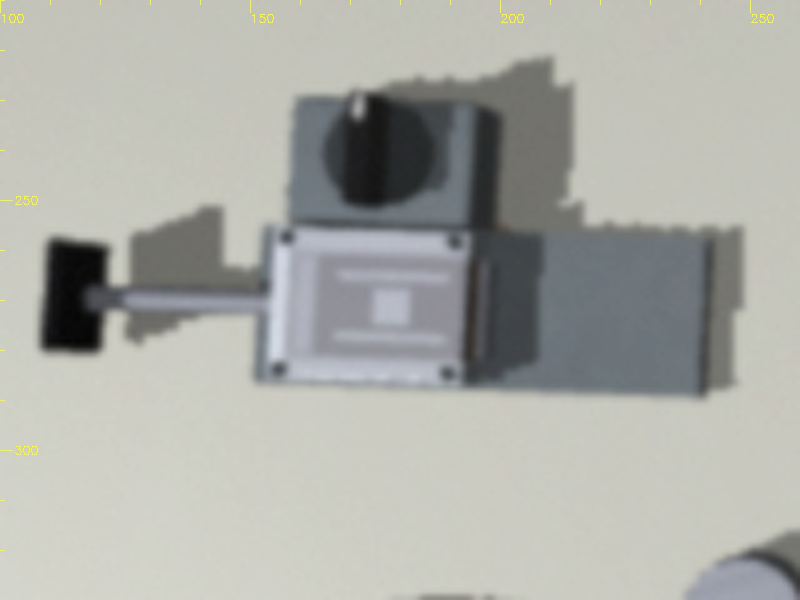

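View pics/t2.png

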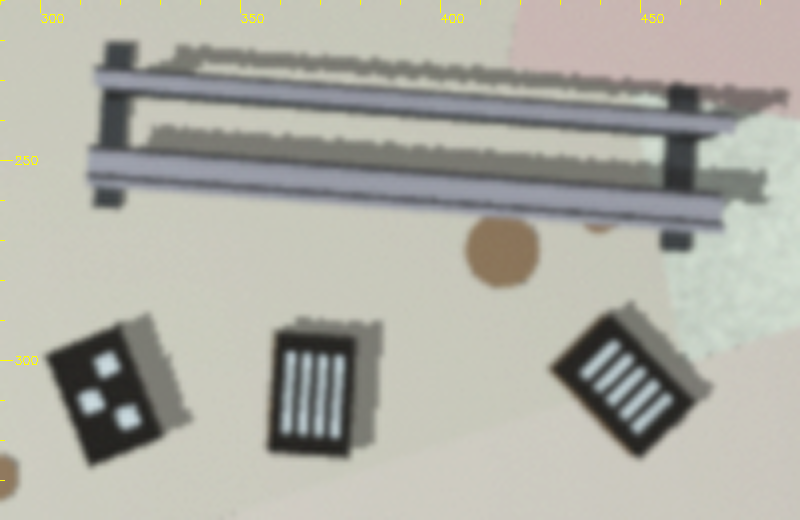

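View pics/s1.png

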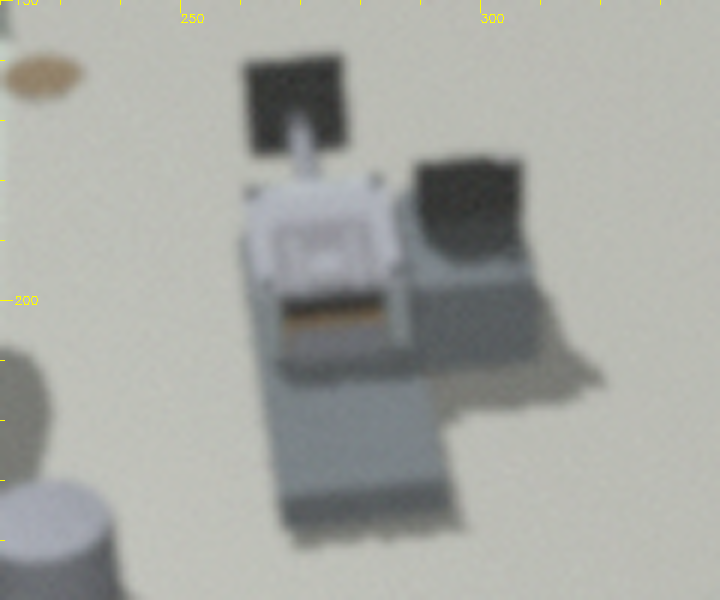

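View pics/s2.png

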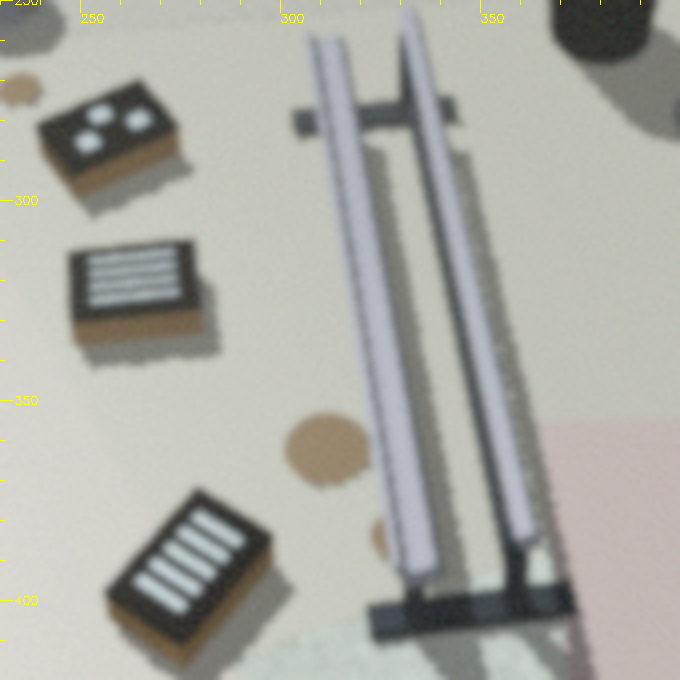

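```bash
cat > fit.py <<'E'
from h import *
from scipy.optimize import least_squares
d=imaging.get_image("top"); s=imaging.get_image("side")
t1=lambda x,y:(100+x/5,210+y/5); t2=lambda x,y:(290+x/4,210+y/4); s1=lambda x,y:(220+x/6,150+y/6); s2=lambda x,y:(230+x/4,250+y/4)
# cubic resize pixel-centre offset
f=lambda p:(p[0]-0.4,p[1]-0.4)
def fit(obs,z0free=False,slope=0.0,x0=(0.5,0,0)):
    def W(q,P):
        c,sn=np.cos(q[2]),np.sin(q[2]); x,y,z=P
        X=x*np.cos(slope)-z*np.sin(slope); Z=x*np.sin(slope)+z*np.cos(slope)
        return [q[0]+c*X-sn*y,q[1]+sn*X+c*y,Z+(0.060 if slope else 0)]
    def res(q):
        o=[]
        for cam,uv,P in obs:
            u=proj(cam,W(q,P)); o+=[u[0]-uv[0],u[1]-uv[1]]
        return np.array(o)
    R=least_squares(res,x0,loss="soft_l1"); print(R.x.round(4)); print(res(R.x).reshape(-1,2).round(1).tolist()); return R.x,W
H=[(d,f(t1(712,229)),(.032,-.118,.018)),(d,f(t1(704,395)),(-.032,-.118,.018)),(d,f(t1(297,97)),(.082,.045,.044)),
(d,f(t1(475,103)),(.082,-.029,.044)),(d,f(t1(290,222)),(.032,.045,.044)),
(s,f(s1(285,497)),(-.032,-.118,.018)),(s,f(s1(450,483)),(.032,-.118,.018)),(s,f(s1(527,280)),(.082,-.029,.044)),(s,f(s1(410,290)),(.032,-.029,.044))]
q,W=fit(H,x0=(.5,.25,0))
print("knob",np.round(W(q,(.06,.008,.064)),4),"apron",np.round(W(q,(0,-.071,.029)),4))
print("knob px",proj(d,W(q,(.06,.008,.077))),"pad y46?")
# pad: outer face unknown y: plate top edge outer
for uv in [(48,240),(42,350)]: print("plate outer top",at_z(d,*f(t1(*uv)),.060).round(4))
for uv in [(105,243),(102,350)]: print("plate inner top",at_z(d,*f(t1(*uv)),.060).round(4))
print("rack")
B=[(d,f(t2(95,66)),(.022,.155,0)),(d,f(t2(738,112)),(.022,-.155,0)),(d,f(t2(88,147)),(-.018,.155,0)),(d,f(t2(722,198)),(-.018,-.155,0)),(d,f(t2(96,84)),(.014,.155,0)),(d,f(t2(735,134)),(.014,-.155,0))]
qb,Wb=fit(B,slope=.35,x0=(.5,-.15,0))
print("side chk",proj(s,Wb(qb,(-.018,-.155,0))),proj(s,Wb(qb,(.022,-.155,0))),proj(s,Wb(qb,(-.018,.155,0))))
for n,c in dict(A=[(46,354),(123,323),(162,437),(92,466)],B=[(275,331),(357,337),(350,457),(268,452)],C=[(610,311),(698,402),(641,458),(550,368)]).items():
    P=np.array([at_z(d,*f(t2(*k)),.022) for k in c])
    e=[np.linalg.norm(P[i]-P[(i+1)%4]) for i in range(4)]
    l=P[2]-P[1]+P[3]-P[0] if e[1]>e[0] else P[1]-P[0]+P[2]-P[3]
    print(n,P.mean(0).round(4),np.round(e,4),"yaw",np.arctan2(l[1],l[0])%np.pi)
E
python3 fit.py
```

```text
[ 0.5499  0.2409 -0.0396]
[[0.1, 1.7], [0.5, 0.4], [-0.1, 0.4], [1.5, 0.0], [-0.1, 0.6], [-0.0, -0.7], [0.6, -1.6], [2.7, -1.6], [1.4, -1.0]]
knob [0.6101 0.2466 0.064 ] apron [0.5471 0.17   0.029 ]
knob px (np.float64(171.97558424606166), np.float64(239.43474849814962)) pad y46?
plate outer top [0.5786 0.3733 0.06  ]
plate outer top [0.5361 0.3746 0.06  ]
plate inner top [0.577  0.3511 0.06  ]
plate inner top [0.5357 0.3514 0.06  ]
rack
[ 0.5959 -0.176  -0.0964]
[[-0.2, 0.2], [-0.1, 1.2], [0.2, -0.1], [0.9, -0.4], [-0.7, -0.2], [0.0, -0.3]]
side chk (np.float64(339.8594354367136), np.float64(388.99531351944984)) (np.float64(364.3253343866943), np.float64(381.1202369510588)) (np.float64(315.7075591344329), np.float64(256.1396487567927))
A [ 0.4725 -0.0258  0.022 ] [0.0413 0.0594 0.0375 0.0596] yaw 0.34624317082089373
B [ 0.4711 -0.1285  0.022 ] [0.0409 0.0591 0.0406 0.0597] yaw 3.0560688693744287
C [ 0.4731 -0.2834  0.022 ] [0.0617 0.0398 0.0623 0.0415] yaw 0.7534381735789206
```

```bash
python3 -m crank '[[[0.03,-0.025,0],0.03],[[0.06,-0.05,0],0.06],[[0.1,-0.085,0],0.1],[[0.13,-0.11,0],0.15],[[0.165,-0.14,0],0.2],[[0.2,-0.17,0],0.25],[[0.235,-0.2,0],0.3],[[0.27,-0.23,0],0.307],[[0.3,-0.255,0],0.307],[[0.33,-0.28,0],0.307]]' 0.5 30; python3 -m crank '[[[0.03,-0.025,-0.01],0],[[0.05,-0.045,-0.03],0],[[0.068,-0.061,-0.06],0],[[0.068,-0.061,-0.09],0],[[0.068,-0.061,-0.1],0],[[0.068,-0.061,-0.1],0],[[0.068,-0.061,-0.1],0],[[0.068,-0.061,-0.1],0],[[0.068,-0.061,-0.1],0],[[0.068,-0.061,-0.1],0]]'
python3 - <<'E'
from h import *
st(); d=imaging.get_image("wrist"); cv2.imwrite("pics/w1.png",d["img"][:,:,::-1])
for P in [(.6101,.2466,.077),(.6101+.022,.2466-.001,.077),(.6101-.022,.2466+.001,.077)]: print(np.round(proj(d,P)))
E
```

```text
time: 1.35
eef_pos: [0.5437, 0.3063, 0.2314]
ee_rot: [3.141, 0.0, 3.101]
ft_force: [-0.8, 0.1, 0.1]
grip_width: 0.0427
time: 2.35
eef_pos: [0.6105, 0.2471, 0.1322]
ee_rot: [3.141, 0.001, 3.102]
ft_force: [-1.0, 0.0, -0.8]
grip_width: 0.0428
t 2.35 pos [0.6105 0.2471 0.1322] rot [3.141e+00 1.000e-03 3.102e+00] F [-1.   0.  -0.8] w 0.0428
[316. 262.]
[316. 303.]
[316. 218.]
```

View pics/w1.png

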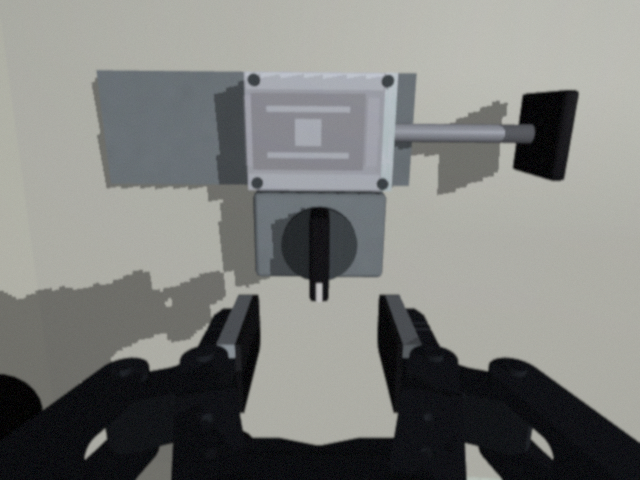

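```bash
python3 - <<'E'
from h import *
d=imaging.get_image("wrist")
q=[.5499,.2409,-.0396]
c,s=np.cos(q[2]),np.sin(q[2])
for P in [(.082,.045,.044),(.082,-.029,.044),(.032,.045,.044),(.032,-.029,.044),(.06+.021,.008,.051),(.06-.021,.008,.051),(.06,.008,.077),(.032,-.118,.018),(-.032,-.118,.018),(.082,.008,.077),(.038,.008,.077),(.082,.008,.051)]:
    W=(q[0]+c*P[0]-s*P[1],q[1]+s*P[0]+c*P[1],P[2]); print(P,np.round(proj(d,W)))
print(d["cam_to_world"][:3,3])
crop(d,230,180,170,140,4,"w1z.png",1.8)
E
```

```text
(0.082, 0.045, 0.044) [380. 279.]
(0.082, -0.029, 0.044) [252. 279.]
(0.032, 0.045, 0.044) [384. 193.]
(0.032, -0.029, 0.044) [248. 193.]
(0.081, 0.008, 0.051) [316. 282.]
(0.03899999999999999, 0.008, 0.051) [316. 209.]
(0.06, 0.008, 0.077) [316. 262.]
(0.032, -0.118, 0.018) [107. 185.]
(-0.032, -0.118, 0.018) [91. 72.]
(0.082, 0.008, 0.077) [316. 303.]
(0.038, 0.008, 0.077) [316. 218.]
(0.082, 0.008, 0.051) [316. 283.]
[0.53944212 0.25028621 0.27418488]
```

View pics/w1z.png

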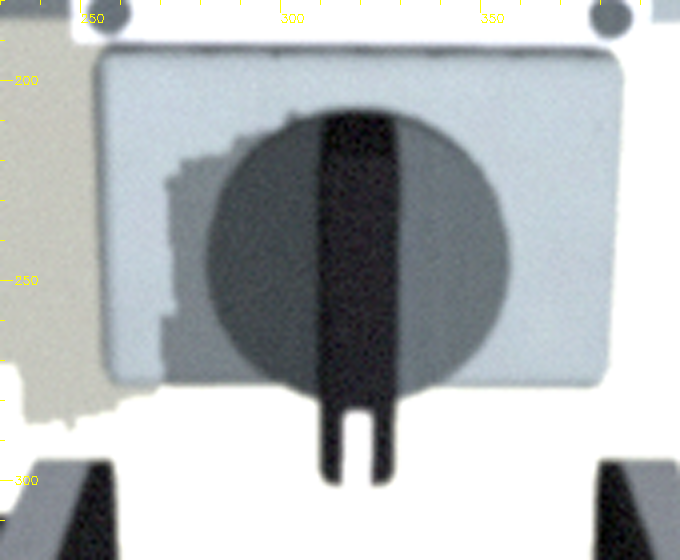

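```bash
python3 -m crank '[[[-0.001,0,-0.02],0],[[-0.001,0,-0.04],0],[[-0.001,0,-0.06],0],[[-0.001,0,-0.07],0],[[-0.001,0,-0.076],0],[[-0.001,0,-0.076],0],[[-0.001,0,-0.076],0],[[-0.001,0,-0.076],0],[[-0.001,0,-0.076],0],[[-0.001,0,-0.076],0]]'; python3 -m crank '[[[0,0,0],0],[[0,0,0],0],[[0,0,0],0],[[0,0,0],0],[[0,0,0],0],[[0,0,0],0],[[0,0,0],0],[[0,0,0],0],[[0,0,0],0],[[0,0,0],0]]' 0 40
```

```text
time: 3.45
eef_pos: [0.6096, 0.2468, 0.0558]
ee_rot: [3.141, 0.001, 3.102]
ft_force: [0.5, -0.1, 0.2]
grip_width: 0.0426
time: 4.45
eef_pos: [0.6095, 0.2472, 0.0556]
ee_rot: [3.141, 0.0, 3.102]
ft_force: [-0.9, 5.9, 2.9]
grip_width: 0.009
```

Gripped, small side force. Turn clockwise (yaw decreasing).

```bash
python3 -m crank '[[[0,0,0],-0.13],[[0,0,0],-0.26],[[0,0,0],-0.39],[[0,0,0],-0.52],[[0,0,0],-0.65],[[0,0,0],-0.78],[[0,0,0],-0.91],[[0,0,0],-1.04],[[0,0,0],-1.17],[[0,0,0],-1.3]]'; python3 -m crank '[[[0,0,0],0],[[0,0,0],0],[[0,0,0],0],[[0,0,0],0],[[0,0,0],0],[[0,0,0.02],0],[[0,0,0.05],0],[[0,0,0.09],0],[[0,0,0.09],0],[[0,0,0.09],0]]' 0.4
python3 - <<'E'
from h import *
st(); d=imaging.get_image("wrist"); cv2.imwrite("pics/w2.png",d["img"][:,:,::-1])
d=imaging.get_image("side"); crop(d,200,130,160,120,5,"s3.png",1.5)
E
```

```text
time: 5.45
eef_pos: [0.6095, 0.2474, 0.0556]
ee_rot: [3.141, -0.001, 1.797]
ft_force: [-1.2, 6.7, 2.2]
grip_width: 0.0087
time: 6.45
eef_pos: [0.6096, 0.2468, 0.1461]
ee_rot: [3.14, -0.0, 1.802]
ft_force: [-0.5, -0.0, -0.2]
grip_width: 0.0347
t 6.45 pos [0.6096 0.2468 0.1461] rot [ 3.14  -0.     1.802] F [-0.5 -0.  -0.2] w 0.0347
```

View pics/w2.png

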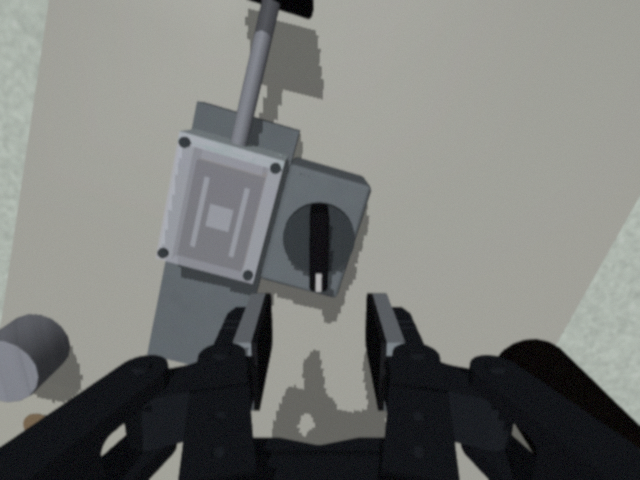

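View pics/s3.png

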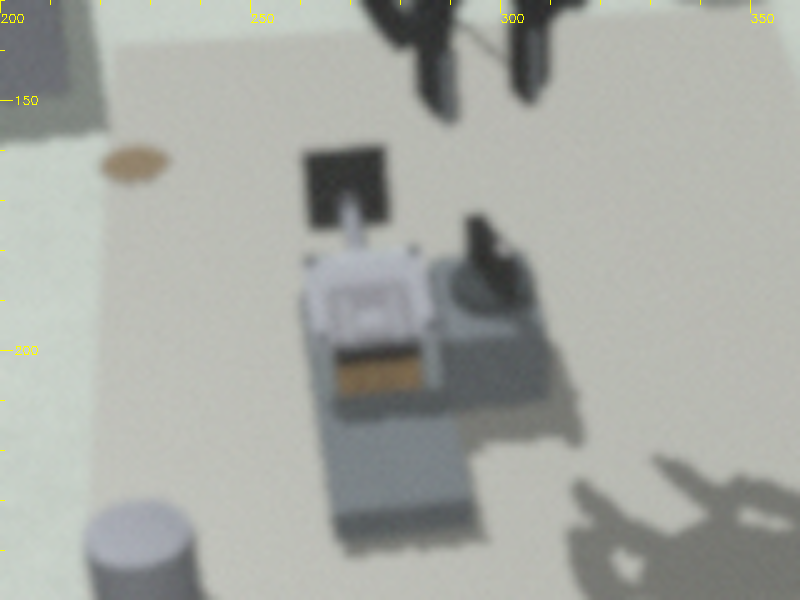

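```bash
python3 -m crank '[[[-0.01,0.03,0],-0.1],[[-0.02,0.065,0],-0.2],[[-0.03,0.1,0],-0.27],[[-0.04,0.14,0],-0.27],[[-0.053,0.175,0],-0.27],[[-0.053,0.175,-0.03],-0.27],[[-0.053,0.175,-0.07],-0.27],[[-0.053,0.175,-0.1],-0.27],[[-0.053,0.175,-0.116],-0.27],[[-0.053,0.175,-0.116],-0.27]]' 0 30
python3 - <<'E'
from h import *
st(); d=imaging.get_image("wrist"); cv2.imwrite("pics/w3.png",d["img"][:,:,::-1])
d=imaging.get_image("top"); crop(d,60,200,160,120,5,"t3.png",1.5)
E
```

```text
time: 7.55
eef_pos: [0.5553, 0.421, 0.0263]
ee_rot: [-3.138, 0.003, 1.532]
ft_force: [-0.1, -0.7, 0.2]
grip_width: -0.0002
t 7.55 pos [0.5553 0.421  0.0263] rot [-3.138e+00  3.000e-03  1.532e+00] F [-0.1 -0.7  0.2] w -0.0002
```

View pics/w3.png

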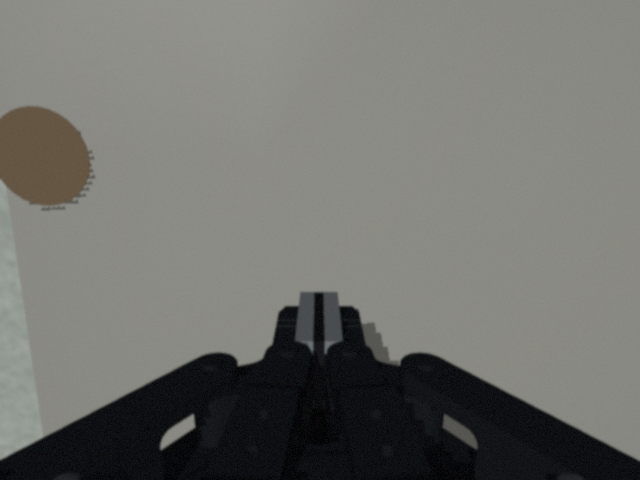

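View pics/t3.png

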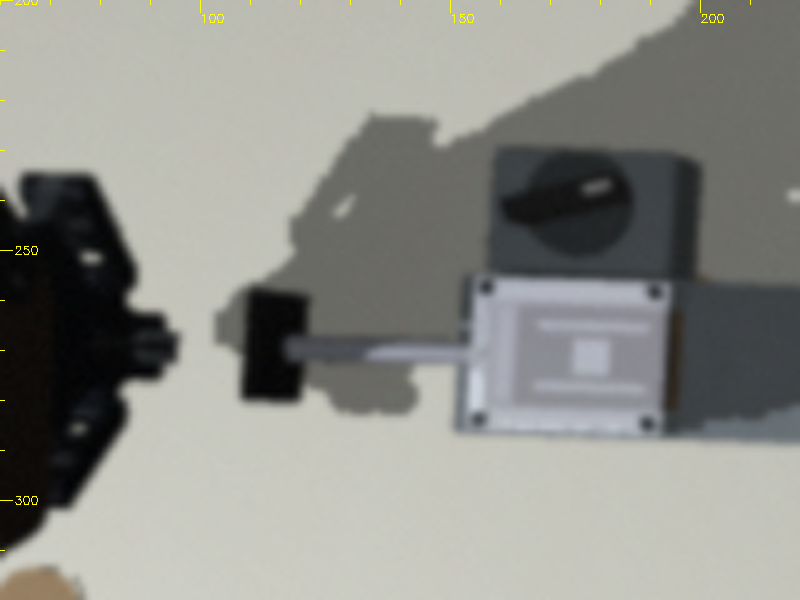

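```bash
python3 -m crank '[[[-0.0,-0.02,0],0],[[-0.001,-0.03,0],0],[[-0.002,-0.04,0],0],[[-0.002,-0.05,0],0],[[-0.002,-0.06,0],0],[[-0.003,-0.07,0],0],[[-0.003,-0.077,0],0],[[-0.003,-0.084,0],0],[[-0.004,-0.091,0],0],[[-0.004,-0.098,0],0]]'; python3 -m crank '[[[0,-0.003,0],0],[[0,-0.006,0],0],[[0,-0.009,0],0],[[0,-0.011,0],0],[[-0.001,-0.013,0],0],[[-0.001,-0.015,0],0],[[-0.001,-0.015,0],0],[[-0.001,-0.015,0],0],[[-0.001,-0.015,0],0],[[-0.001,-0.015,0],0]]'
python3 - <<'E'
from h import *
st(); d=imaging.get_image("top"); crop(d,80,200,180,130,4,"t4.png",1.5)
E
```

```text
time: 8.65
eef_pos: [0.5528, 0.3248, 0.0306]
ee_rot: [3.139, -0.002, 1.532]
ft_force: [-3.3, 9.0, 4.1]
grip_width: -0.0002
time: 9.65
eef_pos: [0.5521, 0.3103, 0.0306]
ee_rot: [3.139, -0.003, 1.532]
ft_force: [-0.2, 11.5, 3.8]
grip_width: -0.0002
t 9.65 pos [0.5521 0.3103 0.0306] rot [ 3.139e+00 -3.000e-03  1.532e+00] F [-0.2 11.5  3.8] w -0.0002
```

View pics/t4.png

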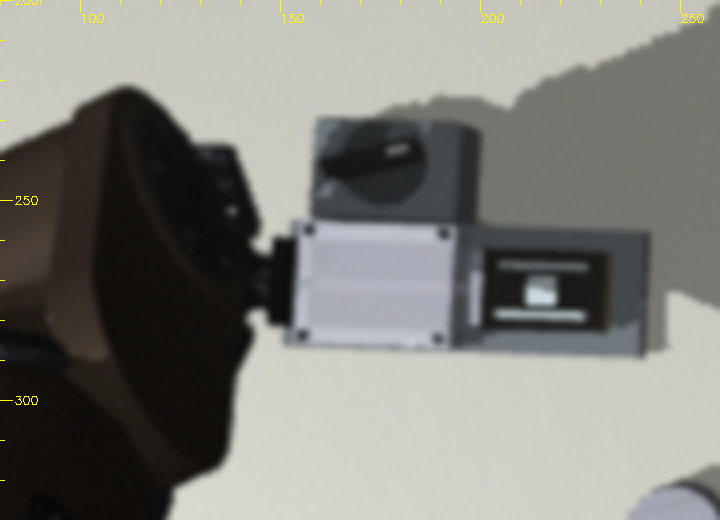

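```bash
python3 -m crank '[[[0,-0.002,0],0],[[0,-0.003,0],0],[[0,-0.003,0],0],[[0,-0.003,0],0],[[0,-0.003,0],0],[[0,-0.003,0],0],[[0,-0.003,0],0],[[0,-0.003,0],0],[[0,-0.003,0],0],[[0,-0.003,0],0]]'
python3 - <<'E'
from h import *
st(); d=imaging.get_image("top"); crop(d,130,240,120,60,6,"t5.png",1.5)
c=[(485,250),(610,252),(608,331),(485,330)]
P=np.array([at_z(d,80+a/4-.4,200+b/4-.4,.04) for a,b in c]); print(P.round(4),P.mean(0))
E
```

```text
time: 10.7
eef_pos: [0.5522, 0.31, 0.0308]
ee_rot: [3.137, -0.006, 1.532]
ft_force: [-2.1, 30.2, -0.0]
grip_width: 0.0002
t 10.7 pos [0.5522 0.31   0.0308] rot [ 3.137 -0.006  1.532] F [-2.1 30.2 -0. ] w 0.0002
[[0.5676 0.1999 0.04  ]
 [0.5655 0.1381 0.04  ]
 [0.5267 0.139  0.04  ]
 [0.5283 0.1996 0.04  ]] [0.54700892 0.16914364 0.04      ]
```

View pics/t5.png

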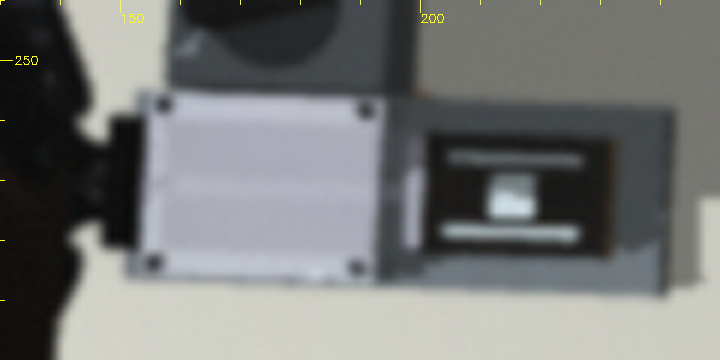

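```bash
python3 -m crank '[[[0,0.02,0],0],[[0,0.04,0],0],[[0,0.06,0],0],[[0.001,0.08,0],0],[[0.002,0.1,0],0],[[0.002,0.115,0],0],[[0.002,0.115,0.04],0],[[0.002,0.115,0.08],0],[[0.002,0.115,0.115],0],[[0.002,0.115,0.115],0]]'
python3 - <<'E'
from h import *
st(); d=imaging.get_image("top"); crop(d,80,200,180,130,4,"t6.png",1.5)
E
```

```text
time: 11.75
eef_pos: [0.5549, 0.4218, 0.1498]
ee_rot: [3.135, -0.004, 1.532]
ft_force: [-0.3, -0.2, 1.0]
grip_width: 0.0001
t 11.75 pos [0.5549 0.4218 0.1498] rot [ 3.135 -0.004  1.532] F [-0.3 -0.2  1. ] w 0.0001
```

View pics/t6.png

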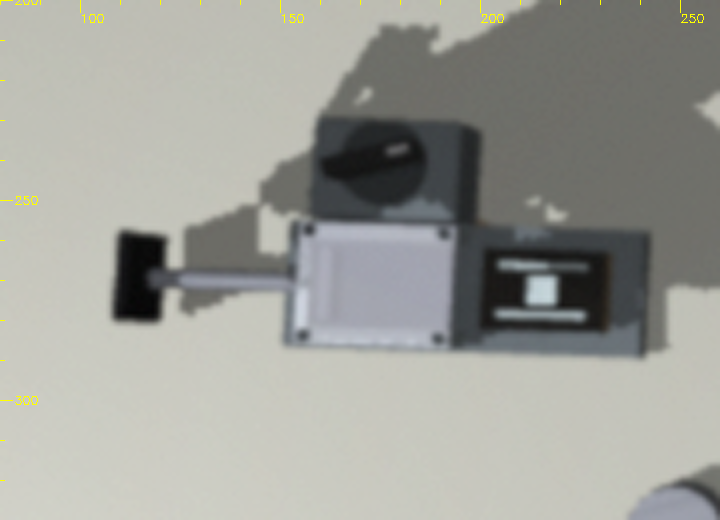

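```bash
python3 -m crank '[[[0.01,-0.03,0],0.06],[[0.02,-0.065,0],0.15],[[0.03,-0.1,0],0.2],[[0.044,-0.14,0],0.27],[[0.0546,-0.1746,0],0.27],[[0.0546,-0.1746,0],0.27],[[0.0546,-0.1746,-0.03],0.27],[[0.0546,-0.1746,-0.06],0.27],[[0.0546,-0.1746,-0.085],0.27],[[0.0546,-0.1746,-0.093],0.27]]' 0.4; python3 -m crank '[[[0,0,0],0],[[0,0,0],0],[[0,0,0],0],[[0,0,0],0],[[0,0,0],0],[[0,0,0],0],[[0,0,0],0],[[0,0,0],0],[[0,0,0],0],[[0,0,0],0]]' 0 40;python3 -m crank '[[[0,0,0],0.13],[[0,0,0],0.26],[[0,0,0],0.39],[[0,0,0],0.52],[[0,0,0],0.65],[[0,0,0],0.78],[[0,0,0],0.91],[[0,0,0],1.04],[[0,0,0],1.17],[[0,0,0],1.3]]'
```

```text
time: 12.8
eef_pos: [0.6066, 0.2464, 0.0492]
ee_rot: [-3.138, 0.0, 1.802]
ft_force: [-22.8, -7.4, 54.3]
grip_width: 0.0345
time: 13.8
eef_pos: [0.6094, 0.2472, 0.0517]
ee_rot: [3.138, -0.0, 1.802]
ft_force: [7.9, 2.5, -1.4]
grip_width: 0.009
time: 14.8
eef_pos: [0.6097, 0.2472, 0.0517]
ee_rot: [3.14, 0.004, 3.107]
ft_force: [10.9, 3.6, -3.1]
grip_width: 0.0091
```

```bash
python3 -m crank '[[[0,0,0],0],[[0,0,0],0],[[0,0,0],0],[[0,0,0],0],[[0,0,0],0],[[0,0,0.02],0],[[0,0,0.05],0],[[0,0,0.09],0],[[0,0,0.1],0],[[0,0,0.1],0]]' 0.4
python3 - <<'E'
from h import *
st(); d=imaging.get_image("wrist"); cv2.imwrite("pics/w4.png",d["img"][:,:,::-1])
d=imaging.get_image("side"); crop(d,200,130,160,120,5,"s5.png",1.5)
E
```

```text
time: 15.8
eef_pos: [0.6085, 0.2464, 0.153]
ee_rot: [3.141, 0.003, 3.102]
ft_force: [0.8, -0.0, -0.0]
grip_width: 0.0341
t 15.8 pos [0.6085 0.2464 0.153 ] rot [3.141e+00 3.000e-03 3.102e+00] F [ 0.8 -0.  -0. ] w 0.0341
```

View pics/w4.png

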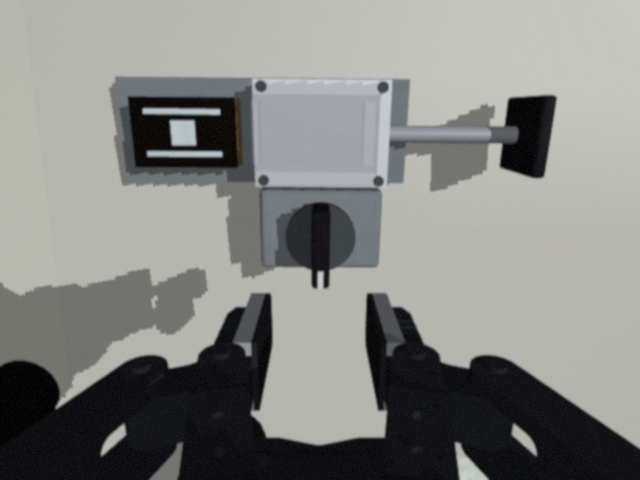

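View pics/s5.png

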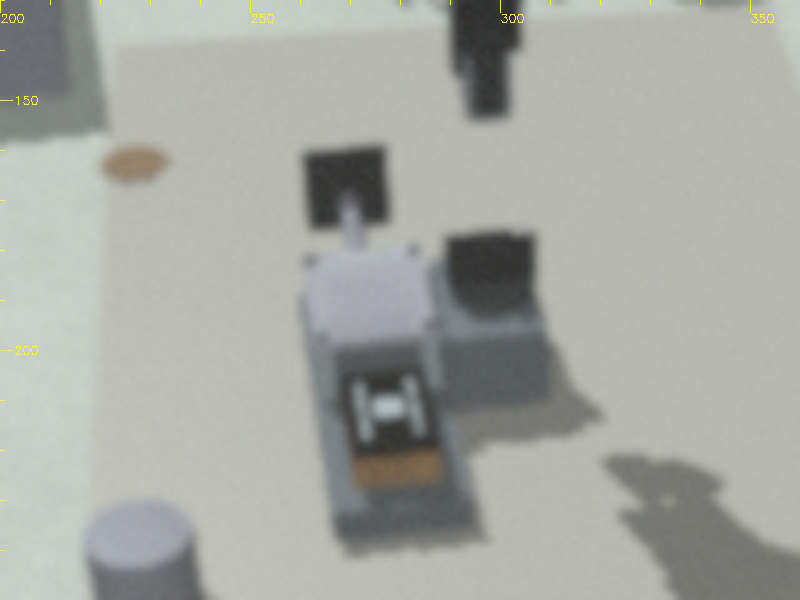

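```bash
python3 -m crank '[[[-0.01,-0.01,0],-0.149],[[-0.02,-0.02,0],-0.298],[[-0.03,-0.03,0],-0.447],[[-0.04,-0.045,0],-0.596],[[-0.05,-0.06,0],-0.745],[[-0.0615,-0.077,0],-0.894],[[-0.0615,-0.077,0],-1.043],[[-0.0615,-0.077,-0.01],-1.192],[[-0.0615,-0.077,-0.03],-1.341],[[-0.0615,-0.077,-0.04],-1.49]]' 0.75 60
python3 - <<'E'
from h import *
st()
E
python3 -m crank '[[[0,0,-0.02],-0.081],[[0,0,-0.04],-0.081],[[0,0,-0.06],-0.081],[[0,0,-0.075],-0.081],[[0,0,-0.085],-0.081],[[0,0,-0.087],-0.081],[[0,0,-0.087],-0.081],[[0,0,-0.087],-0.081],[[0,0,-0.087],-0.081],[[0,0,-0.087],-0.081]]'
python3 - <<'E'
from h import *
st(); d=imaging.get_image("wrist"); cv2.imwrite("pics/w5.png",d["img"][:,:,::-1])
E
```

```text
time: 16.9
eef_pos: [0.5453, 0.1689, 0.1085]
ee_rot: [-3.138, 0.001, 1.605]
ft_force: [-0.2, 0.5, -0.3]
grip_width: 0.0642
t 16.9 pos [0.5453 0.1689 0.1085] rot [-3.138e+00  1.000e-03  1.605e+00] F [-0.2  0.5 -0.3] w 0.0642
time: 17.9
eef_pos: [0.5467, 0.1693, 0.0249]
ee_rot: [3.141, -0.0, 1.531]
ft_force: [0.7, 0.3, -0.7]
grip_width: 0.0636
t 17.9 pos [0.5467 0.1693 0.0249] rot [ 3.141 -0.     1.531] F [ 0.7  0.3 -0.7] w 0.0636
```

View pics/w5.png

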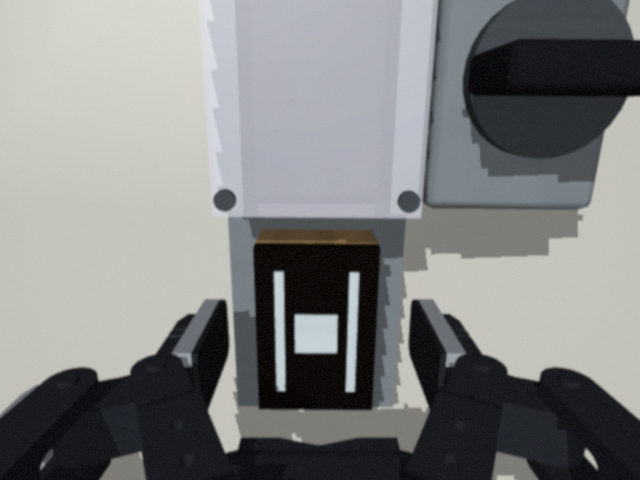

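```bash
python3 -m crank '[[[0,0,-0.003],0],[[0,0,-0.003],0],[[0,0,-0.003],0],[[0,0,-0.003],0],[[0,0,-0.003],0],[[0,0,-0.003],0],[[0,0,-0.003],0],[[0,0,-0.003],0],[[0,0,-0.003],0],[[0,0,-0.003],0]]' 0.2 60; python3 -m crank '[[[0,0,0],0],[[0,0,0],0],[[0,0,0.01],0],[[0,0,0.03],0],[[0,0,0.06],0],[[0,0,0.09],0],[[0,0,0.12],0],[[0,0,0.13],0],[[0,0,0.13],0],[[0,0,0.13],0]]'
python3 - <<'E'
from h import *
st(); d=imaging.get_image("wrist"); cv2.imwrite("pics/w6.png",d["img"][:,:,::-1])
c,s=np.cos(.0964),-np.sin(.0964); 
for y in (.1125,.0375,-.0375,-.1125):
    # bed pt (0.001,y,0.011) 
    X=.001*np.cos(.35)-.011*np.sin(.35); print(y,np.round([.5959+c*X-s*y,-.176+s*X+c*y],4))
E
```

```text
time: 18.95
eef_pos: [0.5466, 0.1692, 0.0214]
ee_rot: [3.141, -0.0, 1.531]
ft_force: [-0.4, -0.4, 3.1]
grip_width: 0.0382
time: 19.95
eef_pos: [0.546, 0.1691, 0.1503]
ee_rot: [-3.14, 0.0, 1.531]
ft_force: [0.6, -0.0, -0.8]
grip_width: 0.0388
t 19.95 pos [0.546  0.1691 0.1503] rot [-3.14   0.     1.531] F [ 0.6 -0.  -0.8] w 0.0388
0.1125 [ 0.6039 -0.0637]
0.0375 [ 0.5967 -0.1384]
-0.0375 [ 0.5895 -0.2131]
-0.1125 [ 0.5823 -0.2877]
```

View pics/w6.png

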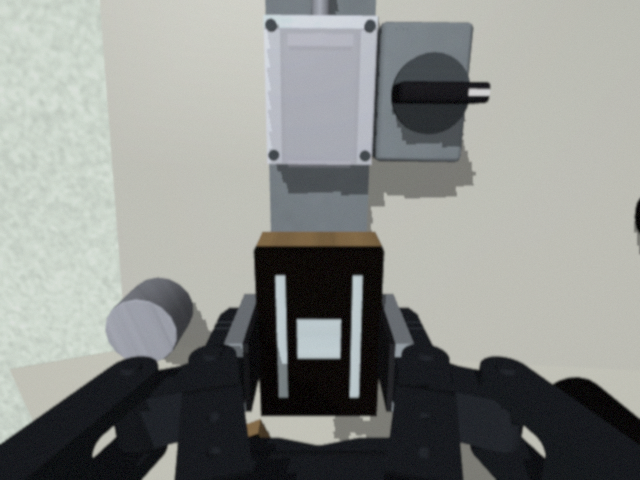

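```bash
python3 -m crank '[[[0.006,-0.025,0],0.14],[[0.012,-0.05,0],0.28],[[0.018,-0.075,0],0.42],[[0.024,-0.1,0],0.56],[[0.03,-0.125,0],0.7],[[0.036,-0.15,0],0.84],[[0.042,-0.175,0],0.98],[[0.048,-0.2,0],1.12],[[0.054,-0.22,0],1.26],[[0.057,-0.233,0],1.4]]'; python3 -m crank '[[[0,0,0],0.114],[[0,0,0],0.114],[[0,0,-0.02],0.114],[[0,0,-0.035],0.114],[[0,0,-0.045],0.114],[[0,0,-0.045],0.114],[[0,0,-0.045],0.114],[[0,0,-0.045],0.114],[[0,0,-0.045],0.114],[[0,0,-0.045],0.114]]'
python3 - <<'E'
from h import *
st(); d=imaging.get_image("wrist"); cv2.imwrite("pics/w7.png",d["img"][:,:,::-1])
d=imaging.get_image("side"); crop(d,230,200,160,120,5,"s7.png",1.5)
d=imaging.get_image("top"); crop(d,280,180,200,150,4,"t7.png",1.5)
E
```

```text
time: 21.0
eef_pos: [0.6034, -0.0652, 0.1495]
ee_rot: [3.142, -0.002, 2.936]
ft_force: [-0.3, 0.8, -0.2]
grip_width: 0.0385
time: 22.0
eef_pos: [0.6037, -0.0638, 0.1068]
ee_rot: [-3.142, 0.001, 3.045]
ft_force: [-0.2, -0.0, -1.8]
grip_width: 0.0385
t 22.0 pos [ 0.6037 -0.0638  0.1068] rot [-3.142e+00  1.000e-03  3.045e+00] F [-0.2 -0.  -1.8] w 0.0385
```

View pics/w7.png

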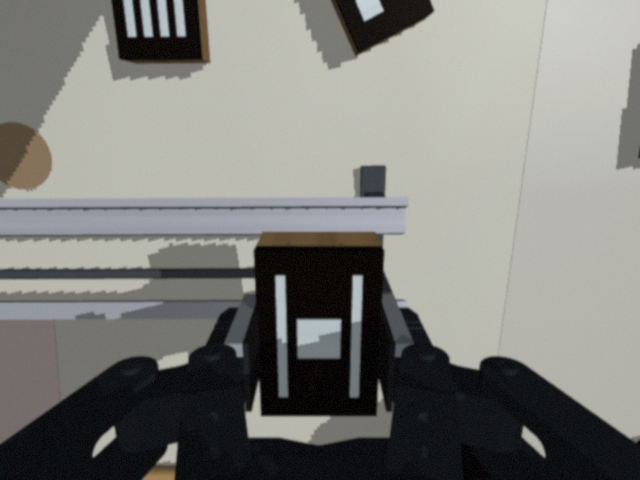

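View pics/s7.png

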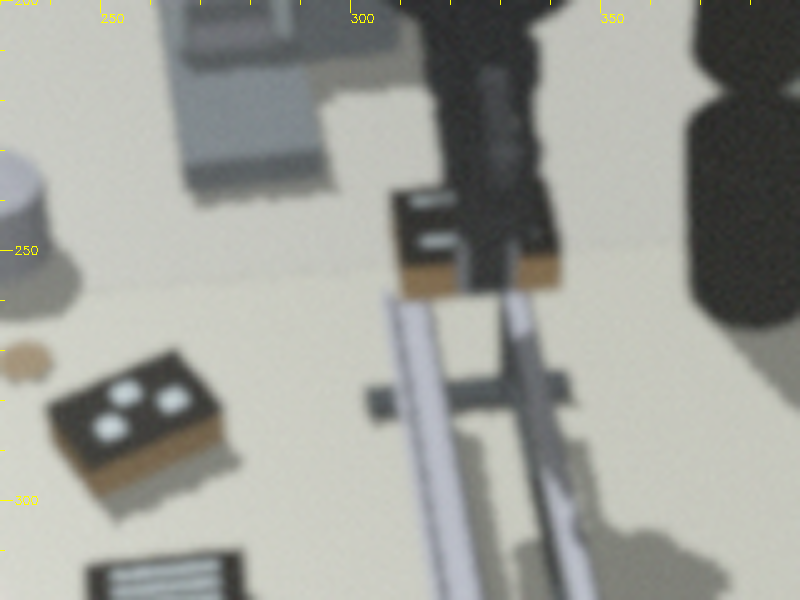

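View pics/t7.png

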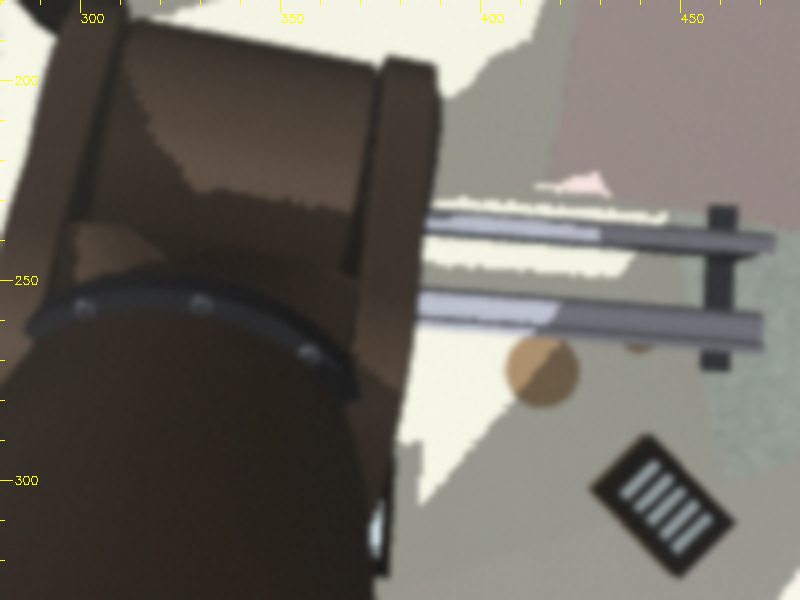

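```bash
python3 - <<'E'
from h import *
d=imaging.get_image("wrist"); crop(d,150,180,270,150,3,"w7z.png",1.5)
q=[.5959,-.176,-.0964];c,s=np.cos(q[2]),np.sin(q[2])
for b in [(-.03,.155,.008),(-.018,.155,0),(.014,.155,0),(.022,.155,0),(-.018,.05,0),(.022,.1,0)]:
    X=b[0]*np.cos(.35)-b[2]*np.sin(.35);Z=.06+b[0]*np.sin(.35)+b[2]*np.cos(.35)
    print(b,np.round(proj(d,(q[0]+c*X-s*b[1],q[1]+s*X+c*b[1],Z))))
E
```

```text
(-0.03, 0.155, 0.008) [410. 210.]
(-0.018, 0.155, 0) [406. 237.]
(0.014, 0.155, 0) [407. 305.]
(0.022, 0.155, 0) [408. 322.]
(-0.018, 0.05, 0) [185. 237.]
(0.022, 0.1, 0) [290. 322.]
```

View pics/w7z.png

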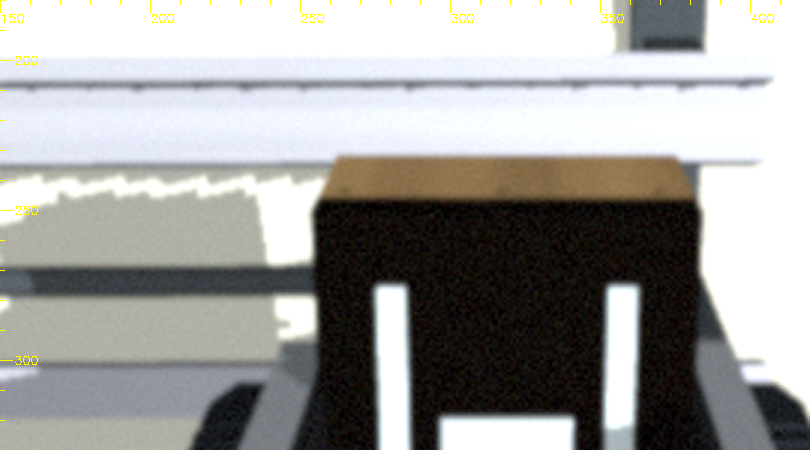

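```bash
python3 -m crank '[[[0,0,-0.006],0],[[0,0,-0.01],0],[[0,0,-0.014],0],[[0,0,-0.017],0],[[0,0,-0.02],0],[[0,0,-0.022],0],[[0,0,-0.024],0],[[0,0,-0.026],0],[[0,0,-0.028],0],[[0,0,-0.03],0]]' - 25
python3 - <<'E'
from h import *
st(); d=imaging.get_image("side"); crop(d,270,200,120,100,6,"s8.png",1.5)
E
```

```text
time: 23.2
eef_pos: [0.6035, -0.0638, 0.0762]
ee_rot: [3.142, 0.0, 3.045]
ft_force: [-0.2, -0.2, -1.0]
grip_width: 0.0385
t 23.2 pos [ 0.6035 -0.0638  0.0762] rot [3.142 0.    3.045] F [-0.2 -0.2 -1. ] w 0.0385
```

View pics/s8.png

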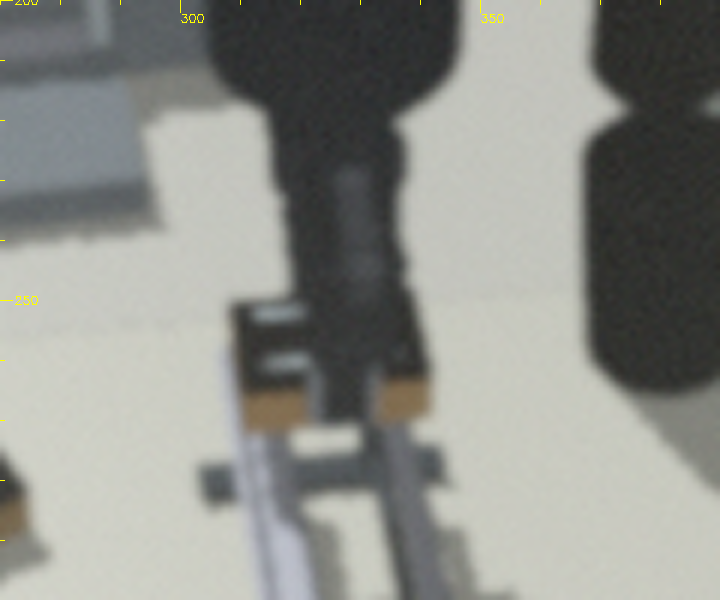

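```bash
python3 -m crank '[[[0,0,-0.002],0],[[0,0,-0.004],0],[[0,0,-0.005],0],[[0,0,-0.006],0],[[0,0,-0.007],0],[[0,0,-0.008],0],[[0,0,-0.009],0],[[0,0,-0.01],0],[[0,0,-0.01],0],[[0,0,-0.01],0]]' - 20
python3 - <<'E'
from h import *
st(); d=imaging.get_image("side"); crop(d,270,200,120,100,6,"s9.png",1.5)
E
```

```text
time: 24.25
eef_pos: [0.6034, -0.0638, 0.0698]
ee_rot: [-3.141, 0.002, 3.045]
ft_force: [-15.6, 1.8, 36.9]
grip_width: 0.0386
t 24.25 pos [ 0.6034 -0.0638  0.0698] rot [-3.141e+00  2.000e-03  3.045e+00] F [-15.6   1.8  36.9] w 0.0386
```

View pics/s9.png

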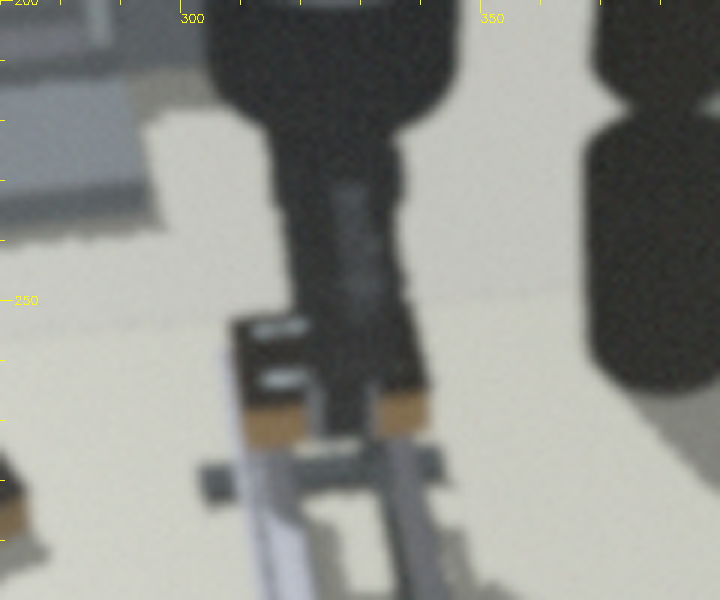

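```bash
python3 -m crank '[[[0.001,0,0.002],0],[[0.001,0,0.0035],0],[[0.001,0,0.0035],0],[[0.001,0,0.0035],0],[[0.001,0,0.0035],0],[[0.001,0,0.0035],0],[[0.001,0,0.0035],0],[[0.001,0,0.0035],0],[[0.001,0,0.0035],0],[[0.001,0,0.0035],0]]'
python3 - <<'E'
from h import *
st()
E
python3 -m crank '[[[0,0,0],0],[[0,0,0],0],[[0,0,0],0],[[0,0,0],0],[[0,0,0],0],[[0,0,0],0],[[0,0,0],0],[[0,0,0],0],[[0,0,0],0],[[0,0,0],0]]' 0.48
python3 - <<'E'
from h import *
st(); d=imaging.get_image("side"); crop(d,270,200,120,100,6,"s10.png",1.5)
E
```

```text
time: 25.3
eef_pos: [0.6046, -0.0638, 0.0705]
ee_rot: [3.142, 0.0, 3.045]
ft_force: [-4.2, 1.2, 11.5]
grip_width: 0.0386
t 25.3 pos [ 0.6046 -0.0638  0.0705] rot [3.142 0.    3.045] F [-4.2  1.2 11.5] w 0.0386
time: 26.3
eef_pos: [0.6045, -0.0638, 0.0699]
ee_rot: [3.142, 0.0, 3.045]
ft_force: [0.3, 0.6, 0.8]
grip_width: 0.0407
t 26.3 pos [ 0.6045 -0.0638  0.0699] rot [3.142 0.    3.045] F [0.3 0.6 0.8] w 0.0407
```

View pics/s10.png

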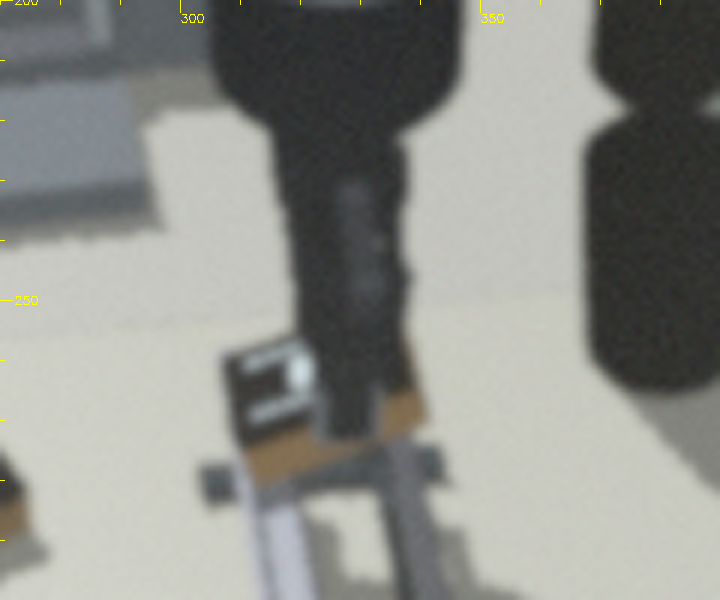

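```bash
python3 -m crank '[[[0,0,0],0],[[0,0,0],0],[[0,0,0],0],[[0,0,0],0],[[0,0,0.01],0],[[0,0,0.03],0],[[0,0,0.06],0],[[0,0,0.09],0],[[0,0,0.1],0],[[0,0,0.1],0]]' 0.58
python3 - <<'E'
from h import *
st(); d=imaging.get_image("side"); crop(d,230,230,170,170,4,"s11.png",1.5)
d=imaging.get_image("wrist"); cv2.imwrite("pics/w11.png",d["img"][:,:,::-1])
E
```

```text
time: 27.35
eef_pos: [0.605, -0.0638, 0.1716]
ee_rot: [-3.141, 0.003, 3.045]
ft_force: [0.2, -0.2, -0.5]
grip_width: 0.0498
t 27.35 pos [ 0.605  -0.0638  0.1716] rot [-3.141e+00  3.000e-03  3.045e+00] F [ 0.2 -0.2 -0.5] w 0.0498
```

View pics/s11.png

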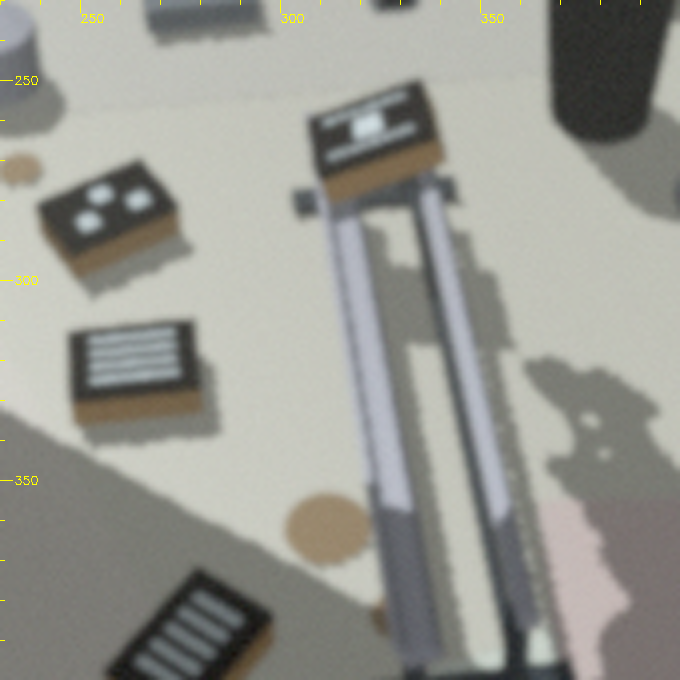

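View pics/w11.png

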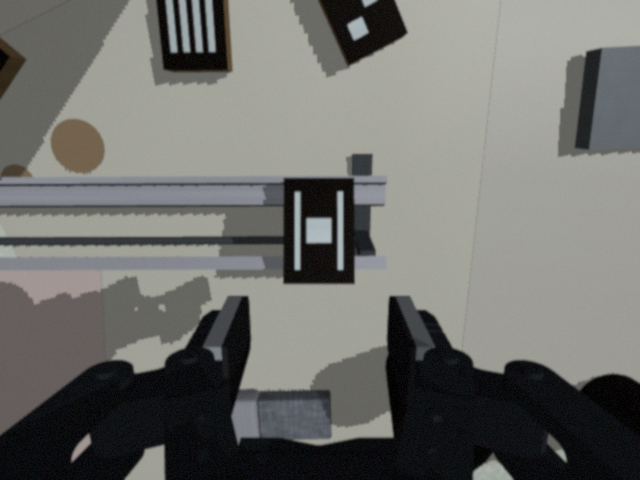

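```bash
cat >> h.py <<'E'
Q=[.5959,-.176,-.0964]
def bed(b):
    c,s=np.cos(Q[2]),np.sin(Q[2]);X=b[0]*np.cos(.35)-b[2]*np.sin(.35)
    return (Q[0]+c*X-s*b[1],Q[1]+s*X+c*b[1],.06+b[0]*np.sin(.35)+b[2]*np.cos(.35))
E
python3 - <<'E'
from h import *
d=imaging.get_image("wrist"); crop(d,150,160,250,140,3,"w12.png",1.5)
for b in [(.022,.05,0),(.014,.05,0),(-.018,.05,0),(-.03,.05,.008),(.014,.155,0)]: print(b,np.round(proj(d,bed(b)),1))
for x in (0,.005): print(x,[np.round(proj(d,bed((x+i*.03,.1125+j*.02,.022))),1).tolist() for i in(-1,1) for j in (-1,1)])
E
```

```text
(0.022, 0.05, 0) [214.4 273.3]
(0.014, 0.05, 0) [214.6 260.1]
(-0.018, 0.05, 0) [215.4 208.1]
(-0.03, 0.05, 0.008) [212.5 186.4]
(0.014, 0.155, 0) [386.6 259.9]
0 [[281.5, 181.7], [352.2, 181.7], [281.0, 288.4], [352.8, 288.3]]
0.005 [[281.5, 190.5], [352.2, 190.4], [281.0, 297.4], [352.9, 297.3]]
```

View pics/w12.png

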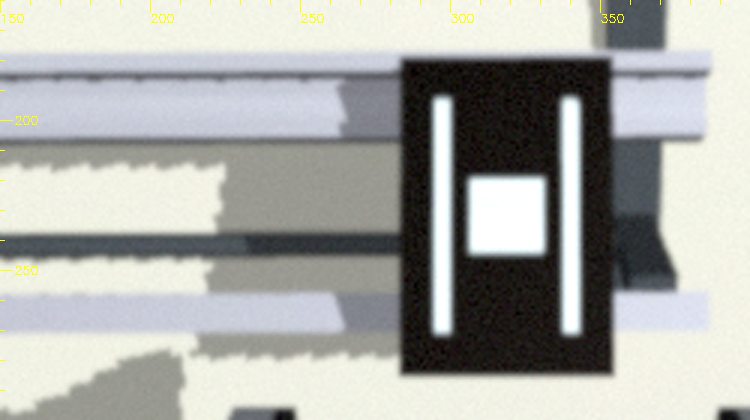

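```bash
python3 -m crank '[[[-0.025,-0.012,0],0],[[-0.055,-0.025,0],0],[[-0.085,-0.04,0],0],[[-0.115,-0.055,-0.01],0.011],[[-0.134,-0.065,-0.03],0.011],[[-0.134,-0.065,-0.06],0.011],[[-0.134,-0.065,-0.09],0.011],[[-0.134,-0.065,-0.11],0.011],[[-0.134,-0.065,-0.11],0.011],[[-0.134,-0.065,-0.11],0.011]]' 0.68 60
python3 - <<'E'
from h import *
st(); d=imaging.get_image("wrist"); cv2.imwrite("pics/w13.png",d["img"][:,:,::-1])
E
```

```text
time: 28.5
eef_pos: [0.4702, -0.1287, 0.0594]
ee_rot: [3.141, -0.002, 3.056]
ft_force: [0.5, -0.5, -0.3]
grip_width: 0.058
t 28.5 pos [ 0.4702 -0.1287  0.0594] rot [ 3.141e+00 -2.000e-03  3.056e+00] F [ 0.5 -0.5 -0.3] w 0.058
```

View pics/w13.png

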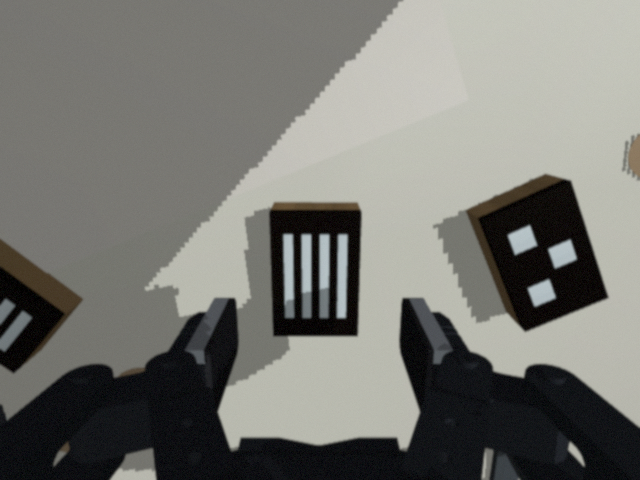

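```bash
python3 -m crank '[[[0.001,0,-0.02],0],[[0.001,0,-0.035],0],[[0.001,0,-0.045],0],[[0.001,0,-0.05],0],[[0.001,0,-0.053],0],[[0.001,0,-0.055],0],[[0.001,0,-0.055],0],[[0.001,0,-0.055],0],[[0.001,0,-0.055],0],[[0.001,0,-0.055],0]]'; python3 -m crank '[[[0,0,0],0],[[0,0,0],0],[[0,0,0],0],[[0,0,0],0],[[0,0,0],0],[[0,0,0],0],[[0,0,0.02],0],[[0,0,0.05],0],[[0,0,0.09],0],[[0,0,0.12],0]]' 0.2 60
```

```text
time: 29.55
eef_pos: [0.4716, -0.1288, 0.005]
ee_rot: [-3.142, 0.0, 3.056]
ft_force: [-0.7, -0.5, 0.1]
grip_width: 0.0579
time: 30.55
eef_pos: [0.4715, -0.1288, 0.1266]
ee_rot: [-3.142, 0.001, 3.056]
ft_force: [0.1, 0.1, -1.5]
grip_width: 0.0383
```

```bash
python3 -m crank '[[[0.02,0,0],0],[[0.05,-0.004,0],-0.011],[[0.08,-0.006,0],-0.011],[[0.11,-0.0096,0],-0.011],[[0.1255,-0.0096,0],-0.011],[[0.1255,-0.0096,-0.02],-0.011],[[0.1255,-0.0096,-0.04],-0.011],[[0.1255,-0.0096,-0.048],-0.011],[[0.1255,-0.0096,-0.051],-0.011],[[0.1255,-0.0096,-0.053],-0.011]]'
python3 - <<'E'
from h import *
st(); d=imaging.get_image("wrist"); crop(d,150,140,320,240,2,"w14.png",1.3)
E
```

```text
time: 31.55
eef_pos: [0.5968, -0.1384, 0.0723]
ee_rot: [3.141, -0.0, 3.045]
ft_force: [-7.0, 1.8, 13.2]
grip_width: 0.0387
t 31.55 pos [ 0.5968 -0.1384  0.0723] rot [ 3.141 -0.     3.045] F [-7.   1.8 13.2] w 0.0387
```

View pics/w14.png

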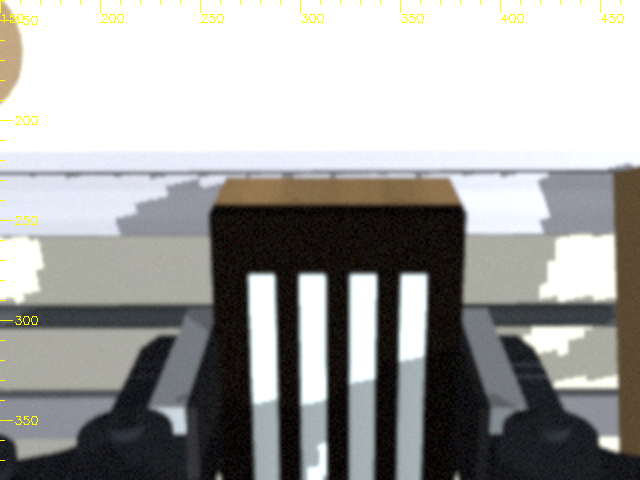

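In contact at 13 N. Release slightly, then fully, and lift.

```bash
python3 -m crank '[[[0.001,0,0.001],0],[[0.001,0,0.001],0],[[0.001,0,0.001],0],[[0.001,0,0.001],0],[[0.001,0,0.001],0],[[0.001,0,0.001],0],[[0.001,0,0.001],0],[[0.001,0,0.001],0],[[0.001,0,0.001],0],[[0.001,0,0.001],0]]' 0.48 20; python3 -m crank '[[[0,0,0],0],[[0,0,0],0],[[0,0,0],0],[[0,0,0],0],[[0,0,0.01],0],[[0,0,0.03],0],[[0,0,0.06],0],[[0,0,0.09],0],[[0,0,0.1],0],[[0,0,0.1],0]]' 0.58
python3 - <<'E'
from h import *
st(); d=imaging.get_image("wrist"); cv2.imwrite("pics/w15.png",d["img"][:,:,::-1])
for b in [(.022,-.1,0),(.014,-.1,0),(-.018,-.1,0)]: print(b,np.round(proj(d,bed(b)),1))
for x in (0,.005): print(x,[np.round(proj(d,bed((x+i*.03,.0375+j*.02,.022))),1).tolist() for i in(-1,1) for j in (-1,1)])
E
```

```text
time: 32.6
eef_pos: [0.598, -0.1384, 0.0728]
ee_rot: [3.141, 0.0, 3.045]
ft_force: [0.6, 0.6, -0.5]
grip_width: 0.0413
time: 33.6
eef_pos: [0.5984, -0.1385, 0.1746]
ee_rot: [-3.141, 0.003, 3.045]
ft_force: [0.2, 0.4, -0.5]
grip_width: 0.0495
t 33.6 pos [ 0.5984 -0.1385  0.1746] rot [-3.141e+00  3.000e-03  3.045e+00] F [ 0.2  0.4 -0.5] w 0.0495
(0.022, -0.1, 0) [ 95.6 267.1]
(0.014, -0.1, 0) [ 96.  254.2]
(-0.018, -0.1, 0) [ 97.6 203. ]
0 [[282.3, 176.8], [351.7, 176.8], [281.9, 281.3], [352.3, 281.3]]
0.005 [[282.3, 185.4], [351.8, 185.4], [281.8, 290.2], [352.3, 290.1]]
```

View pics/w15.png

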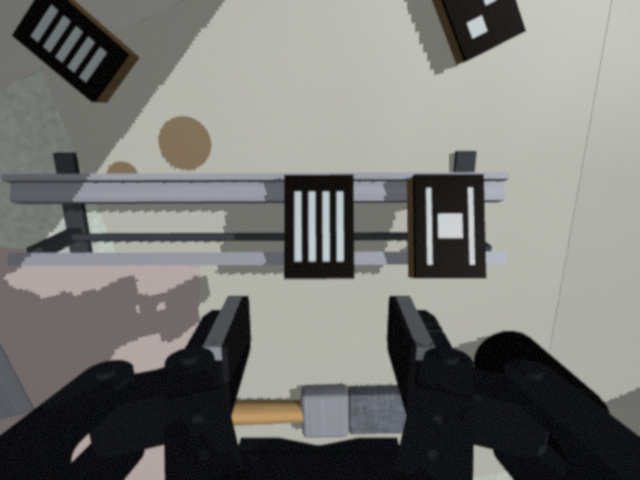

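```bash
python3 -m crank '[[[-0.02,0.018,0],0.05],[[-0.045,0.04,0],0.1],[[-0.075,0.066,0],0.2],[[-0.1,0.09,-0.01],0.3],[[-0.126,0.1127,-0.03],0.4],[[-0.126,0.1127,-0.06],0.443],[[-0.126,0.1127,-0.09],0.443],[[-0.126,0.1127,-0.115],0.443],[[-0.126,0.1127,-0.115],0.443],[[-0.126,0.1127,-0.115],0.443]]' 0.7 60
python3 - <<'E'
from h import *
st(); d=imaging.get_image("wrist"); cv2.imwrite("pics/w16.png",d["img"][:,:,::-1])
E
```

```text
time: 34.65
eef_pos: [0.4715, -0.0256, 0.0574]
ee_rot: [3.14, -0.002, -2.796]
ft_force: [-0.1, -0.0, -1.0]
grip_width: 0.0595
t 34.65 pos [ 0.4715 -0.0256  0.0574] rot [ 3.140e+00 -2.000e-03 -2.796e+00] F [-0.1 -0.  -1. ] w 0.0595
```

View pics/w16.png

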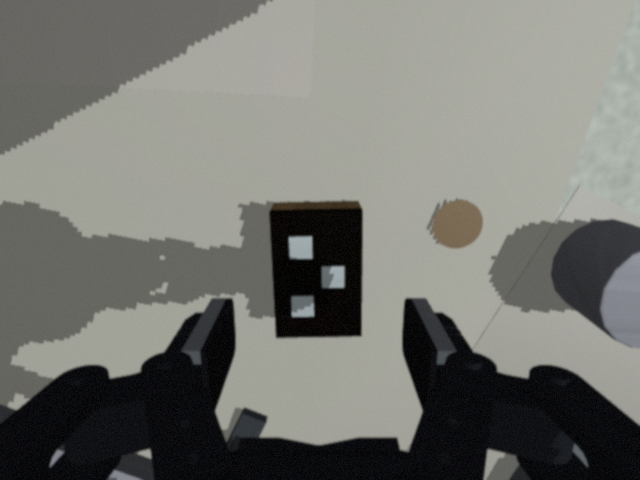

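Block A is centred between the pads (cols 272–362). Descend, grip, lift.

```bash
python3 -m crank '[[[0.001,0,-0.02],0],[[0.001,0,-0.035],0],[[0.001,0,-0.043],0],[[0.001,0,-0.048],0],[[0.001,0,-0.051],0],[[0.001,0,-0.053],0],[[0.001,0,-0.053],0],[[0.001,0,-0.053],0],[[0.001,0,-0.053],0],[[0.001,0,-0.053],0]]'; python3 -m crank '[[[0,0,0],0],[[0,0,0],0],[[0,0,0],0],[[0,0,0],0],[[0,0,0],0],[[0,0,0],0],[[0,0,0.02],0],[[0,0,0.05],0],[[0,0,0.09],0],[[0,0,0.13],0]]' 0.2 60
python3 -m crank '[[[0.01,-0.02,0],-0.1],[[0.025,-0.045,0],-0.2],[[0.04,-0.075,0],-0.3],[[0.06,-0.1,0],-0.4],[[0.075,-0.13,0],-0.443],[[0.095,-0.155,0],-0.443],[[0.11,-0.18,0],-0.443],[[0.117,-0.187,-0.01],-0.443],[[0.117,-0.187,-0.03],-0.443],[[0.117,-0.187,-0.045],-0.443]]'
python3 - <<'E'
from h import *
st(); d=imaging.get_image("wrist"); cv2.imwrite("pics/w17.png",d["img"][:,:,::-1])
E
```

```text
time: 35.7
eef_pos: [0.4731, -0.0257, 0.005]
ee_rot: [-3.142, 0.0, -2.795]
ft_force: [-0.0, 0.3, 0.7]
grip_width: 0.0595
time: 36.7
eef_pos: [0.4725, -0.0256, 0.136]
ee_rot: [3.141, -0.001, -2.795]
ft_force: [-0.2, -0.9, -1.8]
grip_width: 0.0384
time: 37.7
eef_pos: [0.5893, -0.2122, 0.0881]
ee_rot: [3.141, -0.002, 3.045]
ft_force: [0.5, 0.4, -1.2]
grip_width: 0.0386
t 37.7 pos [ 0.5893 -0.2122  0.0881] rot [ 3.141e+00 -2.000e-03  3.045e+00] F [ 0.5  0.4 -1.2] w 0.0386
```

View pics/w17.png

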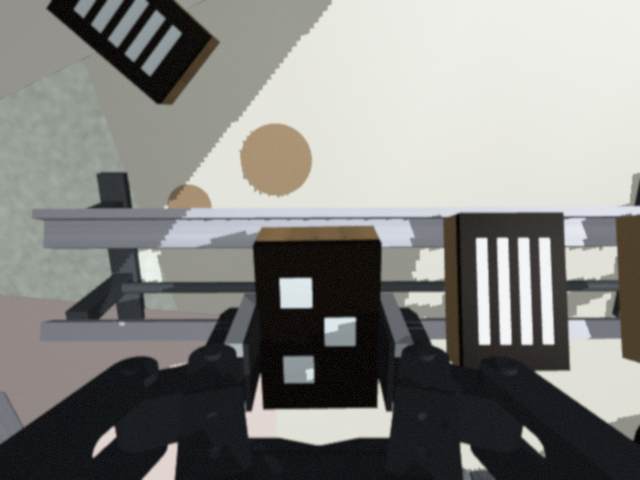

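```bash
python3 -m crank '[[[0.001,0,-0.005],0],[[0.001,0,-0.009],0],[[0.001,0,-0.012],0],[[0.001,0,-0.013],0],[[0.001,0,-0.014],0],[[0.001,0,-0.015],0],[[0.001,0,-0.015],0],[[0.001,0,-0.015],0],[[0.001,0,-0.015],0],[[0.001,0,-0.015],0]]'; python3 -m crank '[[[0,0,0],0],[[0,0,0],0],[[0,0,0],0],[[0,0,0],0],[[0,0,0],0],[[0,0,0],0],[[0,0,0],0],[[0,0,0],0],[[0,0,0],0],[[0,0,0],0]]' 0.48 20; python3 -m crank '[[[0,0,0],0],[[0,0,0],0],[[0,0,0],0],[[0,0,0],0],[[0,0,0.01],0],[[0,0,0.03],0],[[0,0,0.06],0],[[0,0,0.09],0],[[0,0,0.1],0],[[0,0,0.1],0]]' 0.58
python3 - <<'E'
from h import *
st(); d=imaging.get_image("wrist"); cv2.imwrite("pics/w18.png",d["img"][:,:,::-1])
for b in [(.022,-.1,0),(.014,-.1,0),(-.018,-.1,0)]: print(b,np.round(proj(d,bed(b)),1))
for x in (0,.005): print(x,[np.round(proj(d,bed((x+i*.03,-.0375+j*.02,.022))),1).tolist() for i in(-1,1) for j in (-1,1)])
t=imaging.get_image("top");crop(t,290,200,200,140,4,"t18.png",1.5)
E
```

```text
time: 38.75
eef_pos: [0.591, -0.2127, 0.0749]
ee_rot: [3.142, 0.0, 3.045]
ft_force: [0.1, -0.2, -1.2]
grip_width: 0.0386
time: 39.75
eef_pos: [0.591, -0.2127, 0.0748]
ee_rot: [3.141, -0.0, 3.045]
ft_force: [0.0, 0.4, 0.2]
grip_width: 0.0408
time: 40.75
eef_pos: [0.5915, -0.2129, 0.1766]
ee_rot: [-3.141, 0.003, 3.045]
ft_force: [-0.5, -0.1, 0.5]
grip_width: 0.05
t 40.75 pos [ 0.5915 -0.2129  0.1766] rot [-3.141e+00  3.000e-03  3.045e+00] F [-0.5 -0.1  0.5] w 0.05
(0.022, -0.1, 0) [216.7 265.6]
(0.014, -0.1, 0) [216.9 252.8]
(-0.018, -0.1, 0) [217.6 202.1]
0 [[282.1, 176.1], [351.0, 176.0], [281.6, 279.8], [351.5, 279.7]]
0.005 [[282.1, 184.6], [351.0, 184.6], [281.6, 288.6], [351.6, 288.5]]
```

View pics/w18.png

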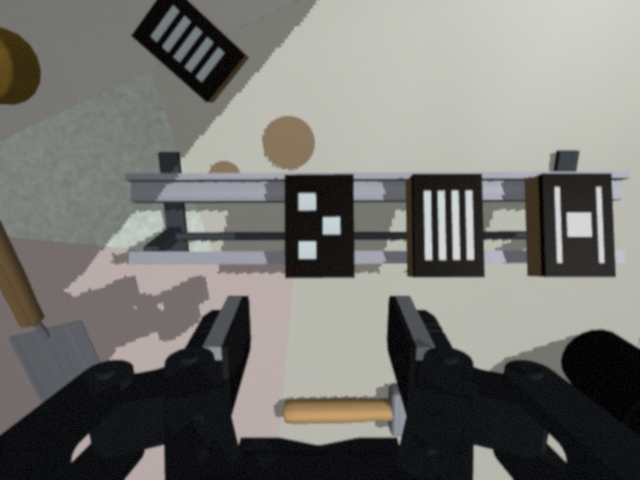

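View pics/t18.png

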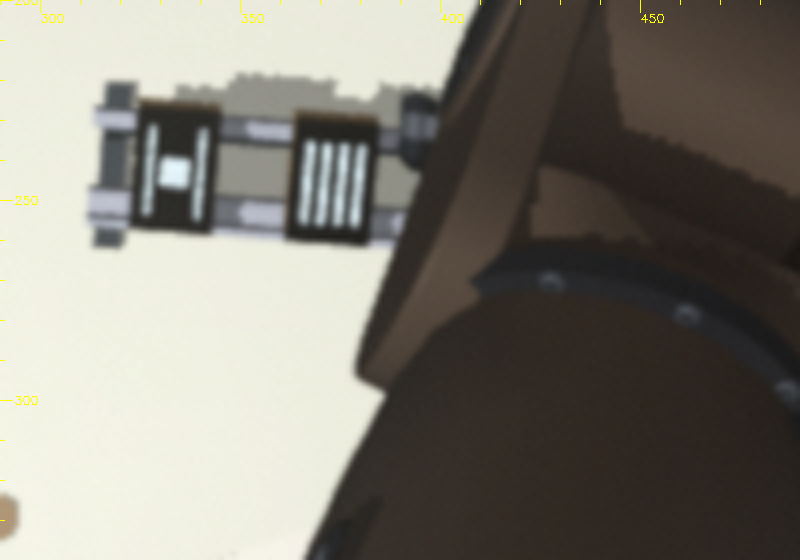

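```bash
python3 - <<'E'
from h import *
d=imaging.get_image("wrist")
a=.7534;u=np.array([np.cos(a),np.sin(a)]);v=np.array([-u[1],u[0]])
for i,j in((1,1),(1,-1),(-1,-1),(-1,1)): print(np.round(proj(d,(*(np.array([.4731,-.2834])+.03*i*u+.02*j*v),.022))))
E
```

```text
[245.  56.]
[207. 105.]
[131.  40.]
[168. -14.]
```

```bash
python3 -m crank '[[[-0.01,0,0],-0.149],[[-0.02,-0.005,0],-0.298],[[-0.03,-0.01,0],-0.447],[[-0.045,-0.02,0],-0.596],[[-0.06,-0.03,0],-0.745],[[-0.075,-0.04,0],-0.894],[[-0.09,-0.05,0],-1.043],[[-0.105,-0.06,0],-1.192],[[-0.1185,-0.0705,0],-1.341],[[-0.1185,-0.0705,0],-1.49]]' 0.68 60;  python3 -m crank '[[[0,0,-0.01],-0.149],[[0,0,-0.02],-0.298],[[0,0,-0.03],-0.447],[[0,0,-0.05],-0.596],[[0,0,-0.07],-0.745],[[0,0,-0.09],-0.802],[[0,0,-0.11],-0.802],[[0,0,-0.115],-0.802],[[0,0,-0.115],-0.802],[[0,0,-0.115],-0.802]]'
python3 - <<'E'
from h import *
st(); d=imaging.get_image("wrist"); cv2.imwrite("pics/w19.png",d["img"][:,:,::-1])
E
```

```text
time: 41.9
eef_pos: [0.4709, -0.2839, 0.1735]
ee_rot: [-3.139, -0.001, 1.547]
ft_force: [-0.1, -0.2, 0.1]
grip_width: 0.0582
time: 42.9
eef_pos: [0.4726, -0.2833, 0.0601]
ee_rot: [3.141, 0.0, 0.753]
ft_force: [-0.5, 0.1, 1.6]
grip_width: 0.0581
t 42.9 pos [ 0.4726 -0.2833  0.0601] rot [3.141 0.    0.753] F [-0.5  0.1  1.6] w 0.0581
```

View pics/w19.png

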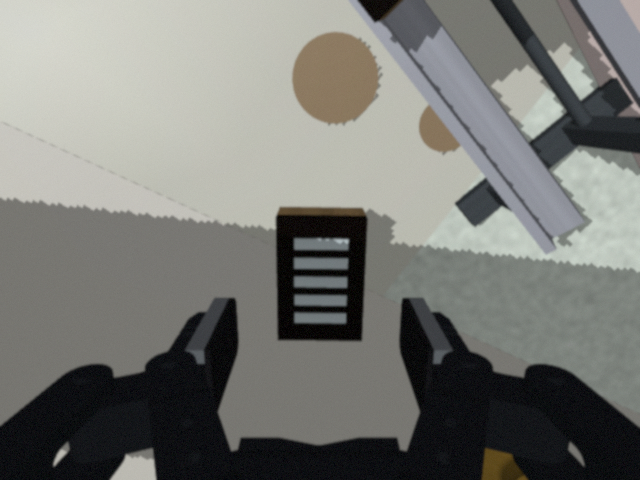

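```bash
python3 -m crank '[[[0,0,-0.02],0],[[0,0,-0.035],0],[[0,0,-0.045],0],[[0,0,-0.05],0],[[0,0,-0.053],0],[[0,0,-0.055],0],[[0,0,-0.055],0],[[0,0,-0.055],0],[[0,0,-0.055],0],[[0,0,-0.055],0]]'; python3 -m crank '[[[0,0,0],0],[[0,0,0],0],[[0,0,0],0],[[0,0,0],0],[[0,0,0],0],[[0,0,0],0],[[0,0,0.02],0],[[0,0,0.05],0],[[0,0,0.09],0],[[0,0,0.13],0]]' 0.2 60
python3 -m crank '[[[0.01,0,0],-0.14],[[0.025,0,0],-0.28],[[0.04,-0.003,0],-0.42],[[0.06,-0.0045,0],-0.56],[[0.08,-0.0045,0],-0.7],[[0.1,-0.0045,0],-0.8],[[0.1115,-0.0045,0],-0.849],[[0.1115,-0.0045,-0.01],-0.849],[[0.1115,-0.0045,-0.03],-0.849],[[0.1115,-0.0045,-0.045],-0.849]]'
python3 - <<'E'
from h import *
st(); d=imaging.get_image("wrist"); cv2.imwrite("pics/w20.png",d["img"][:,:,::-1])
E
```

```text
time: 43.95
eef_pos: [0.4726, -0.2832, 0.0051]
ee_rot: [3.141, -0.0, 0.753]
ft_force: [0.1, -0.7, 0.2]
grip_width: 0.0581
time: 44.95
eef_pos: [0.4722, -0.2829, 0.136]
ee_rot: [-3.141, 0.0, 0.753]
ft_force: [-0.2, -0.3, -0.4]
grip_width: 0.0387
time: 45.95
eef_pos: [0.583, -0.2874, 0.0881]
ee_rot: [-3.141, 0.002, -0.095]
ft_force: [1.0, 0.1, -1.3]
grip_width: 0.0387
t 45.95 pos [ 0.583  -0.2874  0.0881] rot [-3.141e+00  2.000e-03 -9.500e-02] F [ 1.   0.1 -1.3] w 0.0387
```

View pics/w20.png

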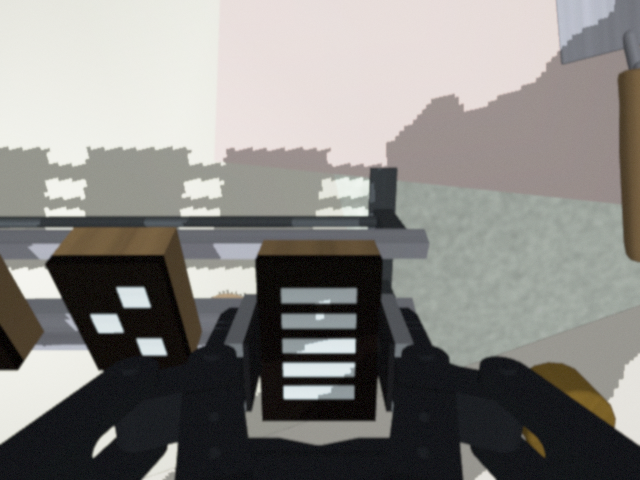

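```bash
python3 -m crank '[[[0.003,0,-0.005],0],[[0.003,0,-0.009],0],[[0.003,0,-0.012],0],[[0.003,0,-0.013],0],[[0.003,0,-0.014],0],[[0.003,0,-0.015],0],[[0.003,0,-0.015],0],[[0.003,0,-0.015],0],[[0.003,0,-0.015],0],[[0.003,0,-0.015],0]]'; python3 -m crank '[[[0,0,0],0],[[0,0,0],0],[[0,0,0],0],[[0,0,0],0],[[0,0,0],0],[[0,0,0],0],[[0,0,0],0],[[0,0,0],0],[[0,0,0],0],[[0,0,0],0]]' 0.48 20; python3 -m crank '[[[0,0,0],0],[[0,0,0],0],[[0,0,0],0],[[0,0,0],0],[[0,0,0.01],0],[[0,0,0.03],0],[[0,0,0.06],0],[[0,0,0.09],0],[[0,0,0.1],0],[[0,0,0.1],0]]' 0.58
python3 - <<'E'
from h import *
st(); d=imaging.get_image("wrist"); cv2.imwrite("pics/w21.png",d["img"][:,:,::-1])
d=imaging.get_image("side"); crop(d,230,230,170,170,4,"s21.png",1.5)
E
```

```text
time: 47.0
eef_pos: [0.587, -0.2877, 0.0749]
ee_rot: [3.141, -0.0, -0.096]
ft_force: [0.8, -1.0, -0.8]
grip_width: 0.0387
time: 48.0
eef_pos: [0.587, -0.2877, 0.0748]
ee_rot: [3.141, 0.0, -0.096]
ft_force: [-0.5, -0.1, -0.3]
grip_width: 0.0409
time: 49.0
eef_pos: [0.5874, -0.2879, 0.1766]
ee_rot: [3.14, -0.003, -0.096]
ft_force: [0.1, 0.1, -0.6]
grip_width: 0.0494
t 49.0 pos [ 0.5874 -0.2879  0.1766] rot [ 3.14e+00 -3.00e-03 -9.60e-02] F [ 0.1  0.1 -0.6] w 0.0494
```

View pics/w21.png

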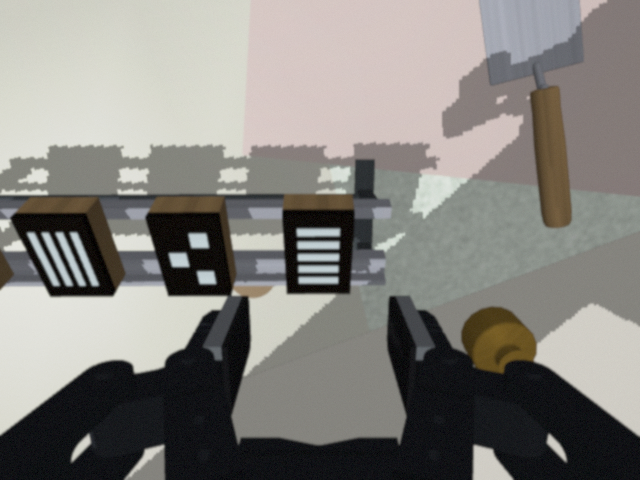

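View pics/s21.png

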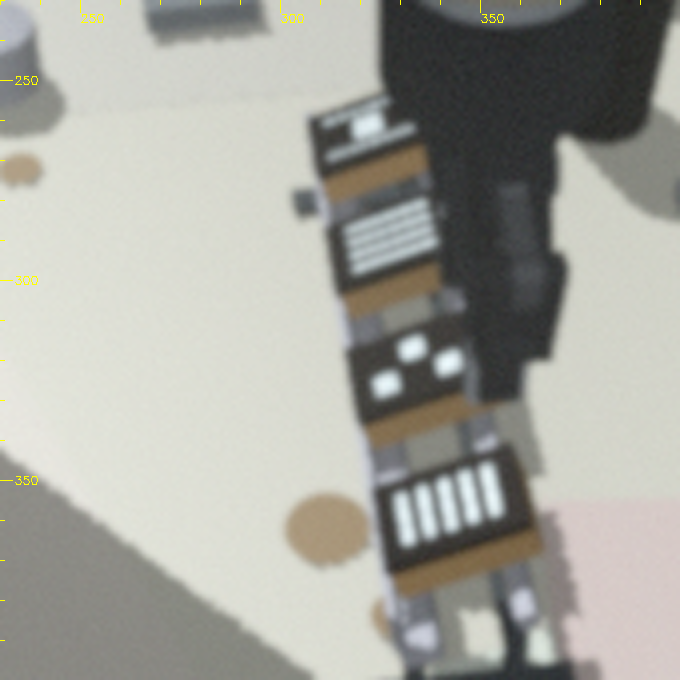

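```bash
python3 -m crank '[[[0,0,0.02],0],[[-0.02,-0.02,0.05],0],[[-0.04,-0.05,0.08],0],[[-0.06,-0.08,0.08],0],[[-0.08,-0.11,0.08],0],[[-0.1,-0.14,0.08],0],[[-0.125,-0.17,0.08],0],[[-0.15,-0.2,0.08],0],[[-0.175,-0.23,0.08],0],[[-0.2,-0.26,0.08],0]]'
python3 - <<'E'
from h import *
st(); t=imaging.get_image("top");crop(t,290,200,200,120,4,"t22.png",1.7); cv2.imwrite("pics/t22f.png",t["img"][:,:,::-1])
for y in (.1125,.0375,-.0375,-.1125):
  print([np.round((np.array(proj(t,bed((i*.03,y+j*.02,.022))))-[290,200])*4).tolist() for i in(-1,1) for j in (-1,1)])
s=imaging.get_image("side"); crop(s,290,230,90,160,4,"s22.png",1.5); crop(s,200,130,160,120,5,"s22b.png",1.5)
E
```

```text
time: 50.1
eef_pos: [0.3856, -0.5485, 0.2529]
ee_rot: [-3.139, 0.002, -0.096]
ft_force: [0.9, -0.3, -0.1]
grip_width: 0.0495
t 50.1 pos [ 0.3856 -0.5485  0.2529] rot [-3.139e+00  2.000e-03 -9.600e-02] F [ 0.9 -0.3 -0.1] w 0.0495
[[213.0, 232.0], [130.0, 225.0], [224.0, 110.0], [139.0, 104.0]]
[[370.0, 244.0], [286.0, 237.0], [383.0, 122.0], [298.0, 116.0]]
[[527.0, 256.0], [443.0, 250.0], [542.0, 135.0], [457.0, 128.0]]
[[684.0, 269.0], [600.0, 262.0], [702.0, 147.0], [617.0, 141.0]]
```

View pics/t22.png

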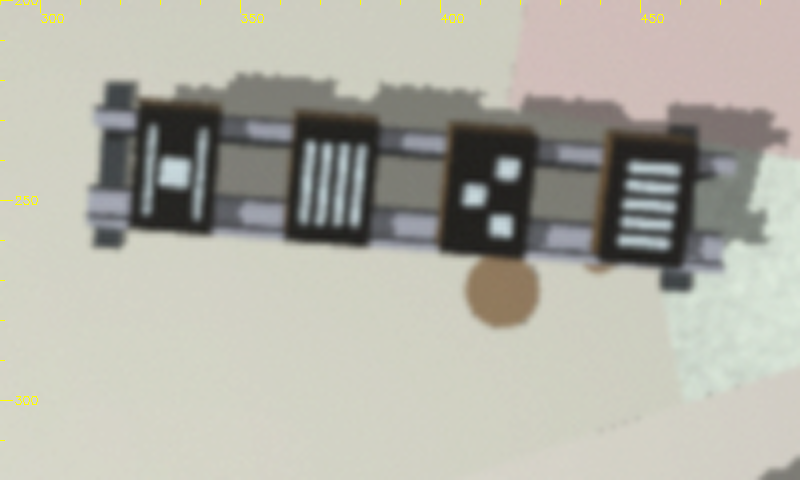

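View pics/t22f.png

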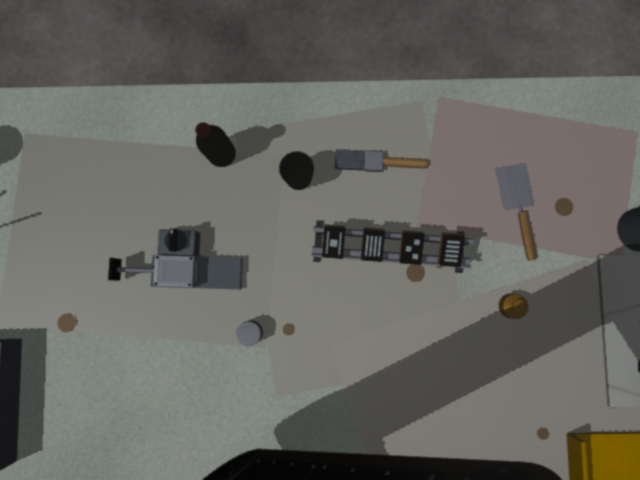

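View pics/s22.png

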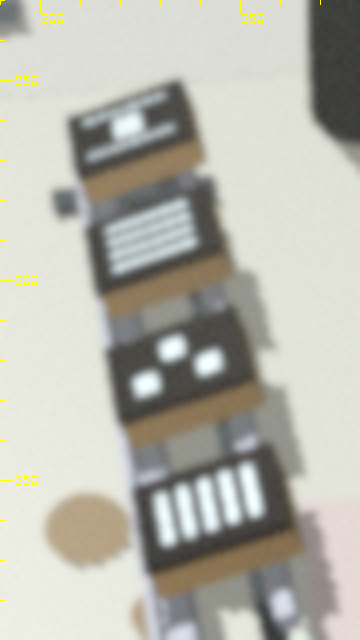

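View pics/s22b.png

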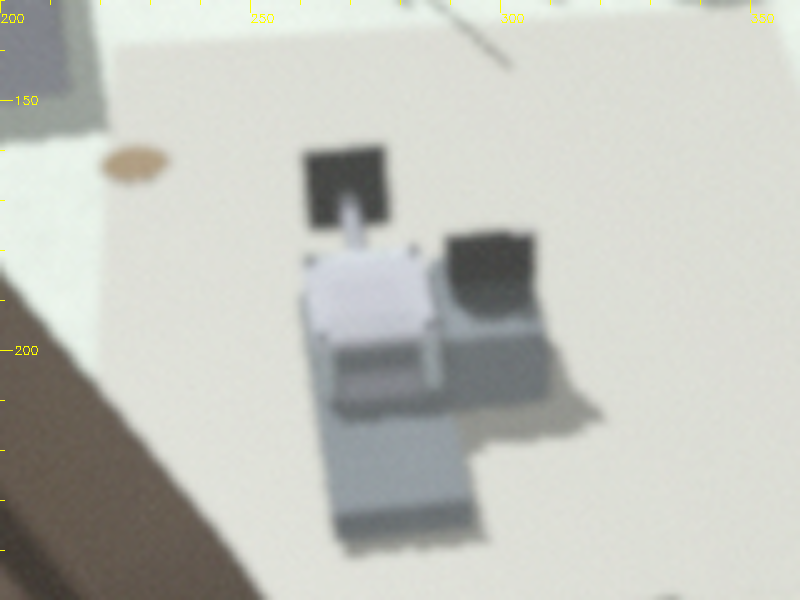

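```bash
python3 - <<'E'
from h import *
print(r.job_done()); st()
E
```

```text
the job is handed in; nothing more can be done
None
the job is handed in; nothing more can be done
```

I handed the job in at about 50 s of the 210 s allowed. All four printing blocks are on the drying rack, the gate is locked up again, and the ejector has sprung back.

- **What I did:** I turned the knob clockwise past its click and pressed the ejector to its hard stop. The block came out to about holder y -72 mm. I turned the knob back, then set block 4 and the three table blocks on the rack 75 mm apart.
- **Last checks:** In the top and side pictures all four blocks lie flat across both rails with gaps of about 35 mm. Three sit against the lip; the last one (furthest right from the robot) is about 2–4 mm up the slope, within the 9 mm allowed. The knob bar and gate look as they did at the start, and the other things on the bench are where they were.
- **Blemishes:** On the second descent onto the knob the fingertips pressed the disc, with about 54 N at the wrist. That is over the 40 N set for the arm and gripper body, but well under the 120 N wrist limit. The contact was at the fingertips, and I can't tell whether it counts. Setting block 4 down also briefly reached about 37 N. The wrist and top cameras disagreed by about 1.5 mm on the rack's position, which did not affect the placing.

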